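# Take the screw cap off a Y-strainer whose thread direction is unknown

### The arm

A 6-joint arm with a two-finger parallel gripper is mounted at the origin on the work surface. World frame = base frame: x ahead of the robot, y to its left, z up, the work surface at z = 0. Lengths are in mm, angles in rad, forces in N, time in s.
With the tool pointing down it reaches from about 350 to 775 mm from the base axis. Payload 7.3 kg.
Tool frame: the origin (TCP) lies midway between the tips of the shut fingers; the grasp point (between the pads) lies 19 mm behind it (robot.grip_depth is the distance from the TCP to the grasp point, in mm); y points along the fingers, z is the direction in which the jaws open and shut, and the axes are right-handed (so a half turn about y gives the same grasp; the last joint's range is limited). The gripper opens to 92 mm and grips with 3 to 60 N. Pads are 19 mm wide; open, the fingers measure 130 mm over their backs; the gripper's body (75 mm by 190 mm) begins 47 mm behind the grasp point.
Start: joints at [0.981, 0.342, 1.524, -0, 1.275, -0.146], TCP at [225.412, 474.17, 192.941] pointing down, gripper open.
Joint ranges: [-2.53, 2.53], [-0.77, 2.02], [0.04, 2.7], [-1, 4.14], [0.28, 2.66], [-3.11, 3.11]. Speed limits (rad/s): [2.57, 2.57, 3.14, 3.14, 3.14, 3.14].

### API

Orientations are given as a unit quaternion [x, y, z, w].
In Python, from rig import robot, optics gives the robot as it stands. The module is installed in compiled form; this text tells all that it offers.
- The arm moves only by the shell command python3 -m inch 'ROWS' [OPENING] [FORCE]. ROWS is JSON, a list of rows, each a list of 2 entries, a list of its own where there are three numbers: the shift along the world's x, y, z in m, then the turn, a rotation vector about the world's x, y, z in rad. In form: [[[tx, ty, tz], [wx, wy, wz]], ...]. A call has 1 to 12 rows; each row is the pose to reach, as a shift and turn from the pose commanded when the call began; what a row does not reach only later rows make up. A row lasts 1/12 s, in which the tool goes at most 41.7 mm and 7.16 degrees, less where a joint would pass 70% of its speed; a pose out of reach is approached as far as the arm can. A call with a gripper value outside its range is refused whole. OPENING is the opening, from -1 (shut) to 1 (fully open), so that 0 is half open, set as the call begins (- or left out, the last holds). The fingers move at their own pace and stop on an object; FORCE is the grip in N (left out, the last holds). Time passes only in rows, so rows that repeat a pose let the fingers close. It gives the time, the measured TCP pose, the force and the opening at its end, in the units of the state.
- robot.observe(): the state, without advancing time (a new reading comes with each control period).
- optics.grab_frame(name): name is "scene" or "top" or "wrist"; returns the picture (400x640x3 uint8, red, green, blue); there is no depth.
- optics.camera_params(name): a dict with "intrinsics" (3x3 intrinsics, pixels), "R" (3x3) and "t" (3): a world point X has camera coordinates R X + t; the wrist camera has in their place "tool_from_camera" (4x4, takes a point from camera to tool coordinates, whose origin is the TCP and whose axes are the tool frame's). Camera axes: x right, y down, z forward; pixel columns grow to the right and rows downward; lengths in mm; the calibration is good to about 2 mm. The wrist camera is an equidistant fisheye: a pixel r from the principal point sees the ray r / f radians off the axis. A picture is of the moment at which its call begins: read the wrist's pose just before it. camera_params takes no time and is no camera call.
- robot.sign_off(): hands the job in, once; it reports no verdict.
The state is a dict: "time": time; "joint_pos": joint angles; "joint_velocities": joint speeds; "effort": joint torques, N m; "eef_pos": TCP position; "tool_rot": TCP orientation; "force": force on the tool from outside, world axes, zero at the start; "wrist_torque": the same for the moment, N m; "grip_width": opening from 0.0 (shut) to 1.0 (fully open).
Only numpy, scipy, OpenCV 4.12 (cv2) and the standard library are available. Lean on these libraries where they do the work, as an engineer would, in place of code of your own. Each camera call takes 0.05 s, during which the arm holds its last target.

### The job

Unscrew the winged cap from the leaning neck of the strainer that stands on the black rubber mat, draw it out, and stand it upright on its stem in the grey tray. Its thread may be right-hand or left-hand and is not marked: feel which way it loosens. Leave the other strainer's cap, the spanner and the loose ring where they are.

Things in the scene. Friction and masses are not known exactly. Their poses are not given: they have to be found in the camera images.
- strainer_1: Y-strainer, fixed: black pipe 200 mm long along x, its axis 50 mm up, two ribbed pale blue collars (72 mm) and a brass branch leaning 30 deg from vertical to its -x, which points roughly to the robot's right. Origin on the bench under the pipe's middle. The two look alike, but one thread is right-hand, one left-hand, unmarked; either may be on the mat.
- neck_1: Mouth of the brass branch of strainer_1 (67 mm outside): origin at the centre of its rim, z out along the branch's axis, 48 mm to the strainer's -x and 132 mm up. A cap that is home rests its disc on this rim. Loosening needs under 0.2 N m if the hand rises with the cap; against a stop the torque grows well above that, until the grip slips.
- wing_1 (a point): Grip point of the winged cap of strainer_1: in the flat wing (70 mm long, 16 thick, 40 tall, on a 62 mm disc 12 thick), on the cap's axis, 22 mm above the disc's top, 34 above its underside, 70 above the stem's flat end. z out along the axis, x along the wing, y across its thickness. At the start the cap is screwed home, the wing in the vertical plane of the branch's lean. Play 2 mm; about 0.25 kg.
- cap_1: The same plain metal cap; origin on the axis at the disc's underside, axes as wing_1. Below hangs a stem, 34 mm diameter, 36 long, with a cross pin (50 mm tip to tip). Turned the loosening way it rises 3.5 mm per rad and is free at about 1.75 rad from home; a far stop comes at 2.4 rad: at 1.8 to 2.3 rad draw it out along the axis, clear after 45 mm. The tightening way is stopped dead within 0.1 rad.
- strainer_2: Y-strainer, fixed: black pipe 200 mm long along x, its axis 50 mm up, two ribbed pale blue collars (72 mm) and a brass branch leaning 30 deg from vertical to its -x, which points roughly to the robot's right. Origin on the bench under the pipe's middle. The two look alike, but one thread is right-hand, one left-hand, unmarked; either may be on the mat.
- neck_2: Mouth of the brass branch of strainer_2 (67 mm outside): origin at the centre of its rim, z out along the branch's axis, 48 mm to the strainer's -x and 132 mm up. A cap that is home rests its disc on this rim. Loosening needs under 0.2 N m if the hand rises with the cap; against a stop the torque grows well above that, until the grip slips.
- wing_2 (a point): Grip point of the winged cap of strainer_2: in the flat wing (70 mm long, 16 thick, 40 tall, on a 62 mm disc 12 thick), on the cap's axis, 22 mm above the disc's top, 34 above its underside, 70 above the stem's flat end. z out along the axis, x along the wing, y across its thickness. At the start the cap is screwed home, the wing in the vertical plane of the branch's lean. Play 2 mm; about 0.25 kg.
- cap_2: The same plain metal cap; origin on the axis at the disc's underside, axes as wing_2. Below hangs a stem, 34 mm diameter, 36 long, with a cross pin (50 mm tip to tip). Turned the loosening way it rises 3.5 mm per rad and is free at about 1.75 rad from home; a far stop comes at 2.4 rad: at 1.8 to 2.3 rad draw it out along the axis, clear after 45 mm. The tightening way is stopped dead within 0.1 rad.
- mat: Flat black rubber drip mat, 150 x 270 mm, 2 mm thick, on the bench under one of the two strainers; origin at its centre. The strainer to be opened is the one standing on it (origins within 30 mm of each other). The other strainer, about 0.5 m away, stands on bare plywood.
- tray: Shallow open grey tray fixed on the bench, 170 (x) x 150 (y) mm outside, 24 mm tall, walls 4 mm, floor about 4 mm thick; origin at the centre of its underside.
- wrench_grip (a point): Loose steel spanner, 170 mm long, lying on the bench between the strainers (bystander); point on its handle.
- collar: Loose pale blue-grey ring, 66 mm outside, 30 mm tall, lying on the bench (bystander); origin at the centre of its underside.
There are look-alikes about, which are no part of the job. What is shaped like the cap_1 but pink is not meant.

How it is judged:
By the outcome, as a careful person would: the job done as asked, in the order asked, and still so for the second after the job is handed in, with the robot touching nothing.
It also fails if it takes over 64 s, if anything falls off the work surface, if the arm or the gripper's body presses on something with over 40 N, if the wrist force passes 120 N, or if a joint passes its speed limit or range.

## Working session

There is one attempt and no reset: what is moved stays moved. The work goes in short steps, Python scripts to look and compute and a shell command to move; the robot and the scene stay as the last step left them, time stands still between calls to the robot, and variables do not carry over. Pictures are saved under pics/ and viewed, and the job is handed in when it is done.

```bash
mkdir -p pics; ls; python3 - <<'E'
from rig import robot, optics
import cv2, numpy as np
s=robot.observe(); print(s)
for n in ["scene","top"]:
    im=optics.grab_frame(n); cv2.imwrite(f"pics/{n}0.png",im[:,:,::-1]); np.save(f"pics/{n}0.npy",im)
    print(n,optics.camera_params(n))
print(optics.camera_params("wrist"))
E
```

```text
pics
{'time': 0.0, 'joint_pos': array([ 9.80983587e-01,  3.42720142e-01,  1.52498995e+00, -6.94870391e-05,
        1.27536902e+00, -1.45993545e-01]), 'joint_velocities': array([ 0.00052672, -0.00076328, -0.00071509, -0.00034769, -0.00126668,
       -0.00062811]), 'effort': array([-4.01893567e-04, -4.31257474e+01, -2.44214487e+01,  7.16383453e-02,
        5.61140198e-02, -9.95096025e-05]), 'eef_pos': array([225.18225077, 473.76949673, 192.25577094]), 'tool_rot': array([ 0.69026799, -0.15578916,  0.15545498, -0.68927033]), 'force': array([-0.04309387, -0.58813743, -0.06087939]), 'wrist_torque': array([-0.02760316, -0.03950159, -0.00779982]), 'grip_width': 0.999033093922396}
scene {'intrinsics': array([[453.72069667,   0.        , 322.63467401],
       [  0.        , 453.72069667, 203.15487487],
       [  0.        ,   0.        ,   1.        ]]), 'R': array([[-0.69029177,  0.7235061 , -0.00601642],
       [ 0.59118866,  0.55921577, -0.58118302],
       [-0.41712498, -0.40474269, -0.81375064]]), 't': array([ 433.05538159, -260.8867532 , 1273.11150212])}
top {'intrinsics': array([[452.74
[... 179 characters left out ...]
  0.00702909],
       [-0.98247808,  0.02619448, -0.18452826],
       [ 0.18426738, -0.01206732, -0.98280207]]), 't': array([-14.95380749, 600.41817189, 993.27544961])}
{'intrinsics': array([[309.70691629,   0.        , 319.46015284],
       [  0.        , 309.70691629, 200.24513453],
       [  0.        ,   0.        ,   1.        ]]), 'tool_from_camera': array([[-7.53679940e-04,  9.62135743e-01,  2.72569707e-01,
        -7.47887170e+01],
       [ 6.62800249e-05, -2.72569735e-01,  9.62136027e-01,
        -1.91310122e+02],
       [ 9.99999714e-01,  7.43208550e-04,  1.41659961e-04,
         1.02289477e+00],
       [ 0.00000000e+00,  0.00000000e+00,  0.00000000e+00,
         1.00000000e+00]])}
```

View pics/scene0.png

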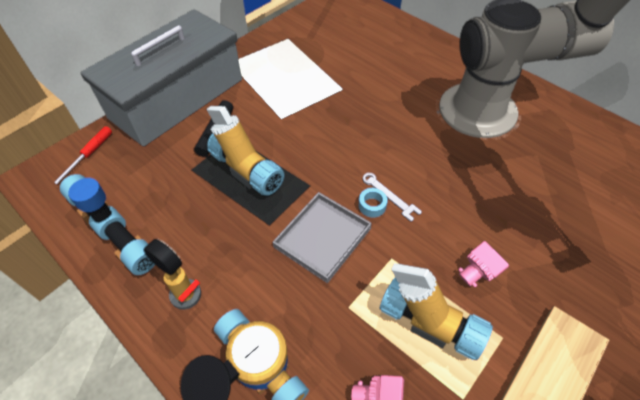

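View pics/top0.png

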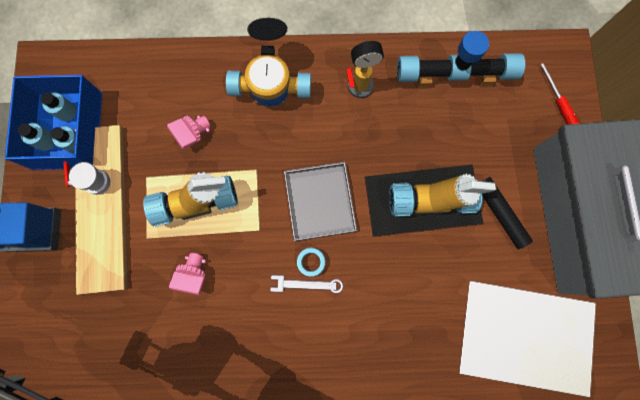

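The strainer on the black mat is the one at about (430,198) in top and (240,165) in scene. The other, at (190,198) in top, stands on pale plywood. The pink caps at (190,130) and (190,273) in top are decoys. I'll enlarge both views to confirm and measure.

```bash
python3 - <<'E'
import cv2, numpy as np
a=cv2.imread("pics/top0.png")[150:250,350:550]; b=cv2.imread("pics/scene0.png")[90:230,180:320]
cv2.imwrite("pics/t1.png",cv2.resize(a,None,fx=4,fy=4,interpolation=cv2.INTER_CUBIC))
cv2.imwrite("pics/s1.png",cv2.resize(b,None,fx=4,fy=4,interpolation=cv2.INTER_CUBIC))
a=cv2.imread("pics/top0.png")[155:250,270:370]
cv2.imwrite("pics/t2.png",cv2.resize(a,None,fx=5,fy=5,interpolation=cv2.INTER_CUBIC))
E
```

```text
(no output)
```

View pics/t1.png

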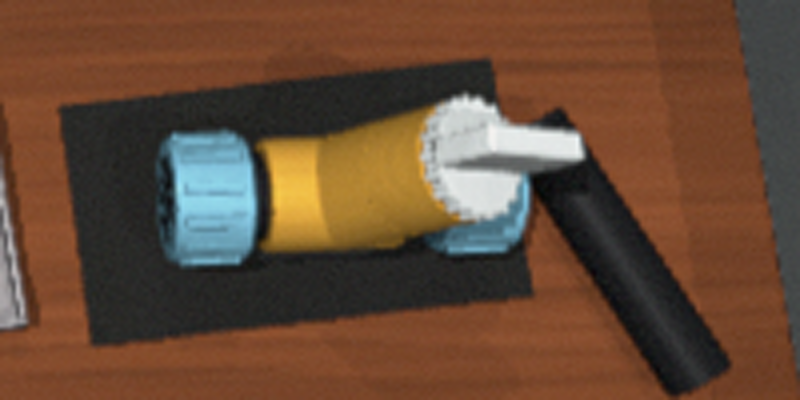

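View pics/s1.png

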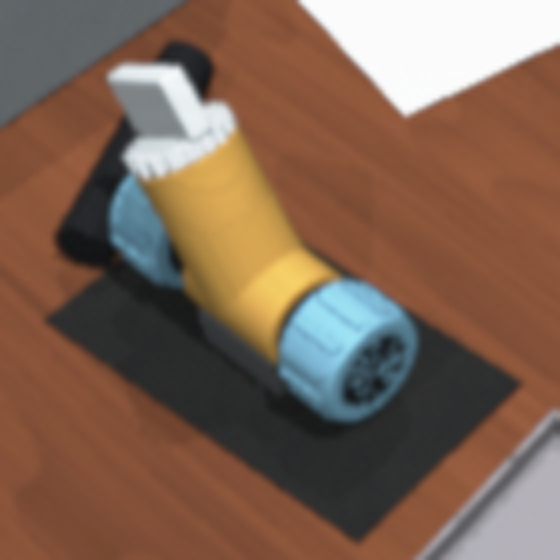

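View pics/t2.png

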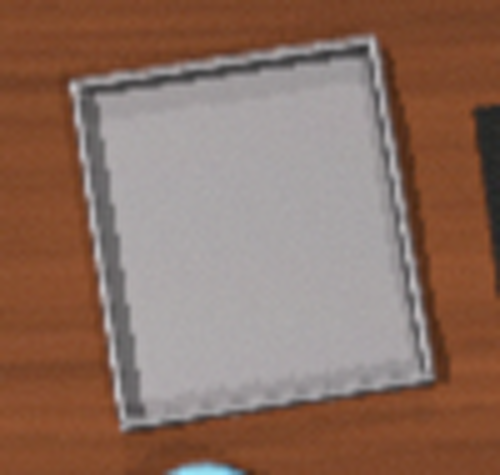

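```bash
cat > h.py <<'E'
import cv2, numpy as np, json
from rig import robot, optics
from scipy.optimize import least_squares
from scipy.spatial.transform import Rotation as Rn
P={n:optics.camera_params(n) for n in("scene","top")}
def proj(n,X):
    p=P[n]; c=np.atleast_2d(X)@p["R"].T+p["t"]; q=c@p["intrinsics"].T; return q[:,:2]/q[:,2:]
def ray(n,uv,z):
    p=P[n]; d=p["R"].T@np.linalg.solve(p["intrinsics"],[uv[0],uv[1],1]); o=-p["R"].T@p["t"]; return o+d*(z-o[2])/d[2]
def strainer(x,y,yaw):
    R=Rn.from_euler('z',yaw); T=lambda X:R.apply(np.atleast_2d(X))+[x,y,0]
    s,c=.5,np.sqrt(.75)
    C=np.array([[c,0,-s],[0,1,0],[s,0,c]]) # rows: cap axes in strainer frame: x along wing,(lean plane), z
    C=np.array([[c,0,s],[0,1,0],[-s,0,c]])
    cap=lambda X:T(np.array([-48,0,132])+np.atleast_2d(X)@C)
    return T,cap,R
def wire(x,y,yaw):
    T,cap,R=strainer(x,y,yaw); a=np.linspace(0,2*np.pi,40); L=[]
    for z in(0,12): L.append(cap(np.c_[31*np.cos(a),31*np.sin(a),a*0+z]))
    for z in(12,52): L.append(cap([[sx*35,sy*8,z] for sx,sy in((1,1),(1,-1),(-1,-1),(-1,1),(1,1))]))
    for sx in(-100,100): L.append(T(np.c_[a*0+sx,36*np.cos(a),50+36*np.sin(a)]))
    return L
E
python3 - <<'E'
from h import *
m=np.array([(60,107),(490,60),(533,295),(92,345)])/4+[350,150]
W=np.array([ray("top",p,2) for p in m]); print(W.round(0), W.mean(0))
d=(W[1]+W[2]-W[0]-W[3]); yaw=np.arctan2(-d[1],-d[0]);print("mat long axis yaw",yaw)
t=np.array([(70,85),(373,38),(433,380),(123,430)])/5+[270,155]
Wt=np.array([ray("top",p,24) for p in t]); print(Wt.round(0),Wt.mean(0))
e=[np.linalg.norm(Wt[i]-Wt[i-1]) for i in range(4)];print(e)
print('cams',[-P[n]["R"].T@P[n]["t"] for n in P])
x,y,_=W.mean(0)
obs={"scene":(np.array([373,373])/4+[180,90]),"top":None}
# fit: scene +x collar end center, disc centre (top), 
def f(p):
    T,cap,R=strainer(*p)
    r=[proj("scene",T([100,0,50]))[0]-obs["scene"], proj("top",T([100,0,50]))[0]-(np.array([166,200])/4+[350,150])]
    r.append(proj("top",cap([0,0,12]))[0]-(np.array([478,157])/4+[350,150]))
    return np.concatenate(r)
r=least_squares(f,[x,y,yaw]);print(r.x,r.fun)
import pickle
for n,o,sz,k in(("top",(350,150),(200,100),4),("scene",(180,90),(140,140),4)):
    im=cv2.imread(f"pics/{n}0.png")[o[1]:o[1]+sz[1],o[0]:o[0]+sz[0]];im=cv2.resize(im,None,fx=k,fy=k,interpolation=cv2.INTER_CUBIC)
    for L in wire(*r.x): cv2.polylines(im,[((proj(n,L)+.5-o)*k).astype(int)],False,(0,0,255),1)
    cv2.imwrite(f"pics/ov_{n}.png",im)
E
```

```text
[[ 658. -143.    2.]
 [ 681. -411.    2.]
 [ 534. -423.    2.]
 [ 511. -155.    2.]] [ 596.10123561 -282.94478924    2.        ]
mat long axis yaw 1.656014863192133
[[ 670.   55.   24.]
 [ 690.  -92.   24.]
 [ 522. -114.   24.]
 [ 503.   32.   24.]] [596.21318475 -29.92551756  24.        ]
[np.float64(168.59807662520447), np.float64(148.42115196800012), np.float64(168.53225732297034), np.float64(147.7648152215273)]
cams [array([984.21446536, 347.85634968, 886.97779257]), array([ 406.45115789,  -18.68905779, 1087.09240254])]
[ 591.927755   -294.71806721    1.57886036] [-0.12427063 -1.13602861 -0.76543226 -0.51944013  0.05160307 -0.00509296]
```

View pics/ov_top.png

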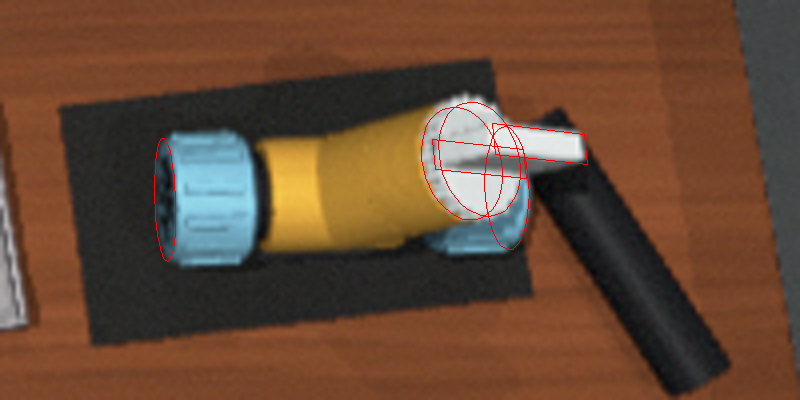

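View pics/ov_scene.png

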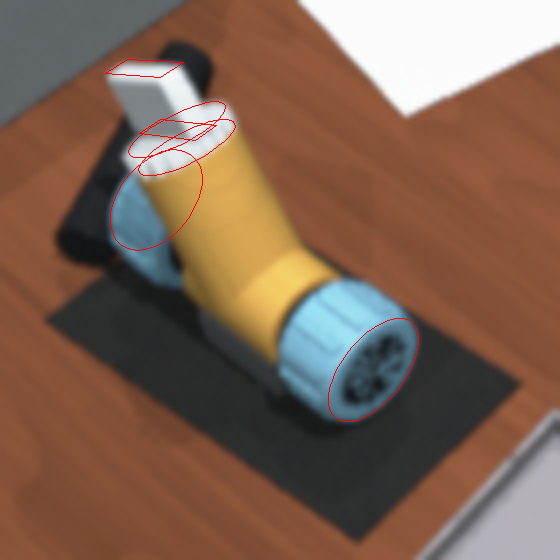

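```bash
python3 - <<'E'
from h import *
a=lambda x,y:(np.array([x,y])/4+[350,150]); b=lambda x,y:(np.array([x,y])/4+[180,90])
def f(p):
    T,cap,R=strainer(*p); r=[]
    for n,X,o in [("scene",T([100,0,50]),b(373,371)),("top",T([100,0,50]),a(168,199)),("top",cap([0,0,12]),a(475,156)),("scene",cap([0,0,6]),b(181,140)),
      ("top",cap([-35,8,52]),a(583,158)),("top",cap([-35,-8,52]),a(581,133)),("scene",cap([-35,8,52]),b(107,70)),("scene",cap([-35,-8,52]),b(121,61)),("scene",cap([35,8,52]),b(166,76)),("scene",cap([35,-8,52]),b(181,66))]:
        r.append(proj(n,X)[0]+.4-o)
    return np.concatenate(r)
r=least_squares(f,[592,-295,1.58],loss='soft_l1');print(r.x,f(r.x).round(1).reshape(-1,2).tolist())
T,cap,R=strainer(*r.x)
print("wing",cap([0,0,34]),"z",cap([0,0,1])-cap([0,0,0]),"x",cap([1,0,0])-cap([0,0,0]))
s=robot.observe();A=Rn.from_quat(s["tool_rot"]).as_matrix();print(A.round(3))
j=s["joint_pos"]
np.save("strainer.npy",r.x)
E
```

```text
[ 593.11970436 -293.53911336    1.58496538] [[0.4, 0.2], [-1.4, -0.1], [0.6, -0.0], [0.0, 0.1], [0.5, 0.6], [0.2, -0.6], [4.6, -2.1], [-4.3, 3.6], [4.0, -2.9], [-5.4, 3.3]]
wing [[ 594.04066185 -358.53258871  161.44486373]] z [[ 0.00708429 -0.49994981  0.8660254 ]] x [[-0.01227035  0.86593847  0.5       ]]
[[ 0.903 -0.001  0.429]
 [-0.429 -0.001  0.903]
 [-0.    -1.    -0.001]]
```

```bash
python3 -m inch '[[[0.005,-0.01,0.03],[0,0,0]],[[0.01,-0.03,0.06],[0,0,-0.04]],[[0.02,-0.06,0.08],[0,0,-0.09]],[[0.035,-0.095,0.09],[0,0,-0.14]],[[0.05,-0.13,0.10],[0,0,-0.19]],[[0.065,-0.165,0.11],[0,0,-0.24]],[[0.08,-0.20,0.12],[0,0,-0.29]],[[0.095,-0.235,0.125],[0,0,-0.34]],[[0.11,-0.27,0.13],[0,0,-0.39]],[[0.125,-0.305,0.135],[0,0,-0.44]],[[0.14,-0.34,0.14],[0,0,-0.49]],[[0.155,-0.375,0.14],[0,0,-0.54]]]' 1; python3 -c "
from rig import robot
s=robot.observe();print(s['joint_pos'],s['eef_pos'],s['tool_rot'])"
```

```text
time: 1.1
eef_pos: [380.8, 97.4, 333.8]
tool_rot: [-0.623, 0.334, -0.335, 0.623]
force: [1.2, 0.6, 0.5]
grip_width: 1.003
[ 5.46411261e-02  1.00127963e-02  1.55273325e+00  1.51207110e-04
  1.57726843e+00 -5.29985894e-01] [380.83487675  97.39746032 333.7514292 ] [-0.62253785  0.33425674 -0.33515376  0.62321025]
```

```bash
python3 -m inch '[[[0.015,-0.035,0.0],[0,0,-0.05]],[[0.03,-0.07,0.0],[0,0,-0.1]],[[0.045,-0.105,0.0],[0,0,-0.15]],[[0.06,-0.14,0],[0,0,-0.2]],[[0.075,-0.175,0],[0,0,-0.25]],[[0.09,-0.21,0],[0,0,-0.3]],[[0.105,-0.245,0],[0,0,-0.35]],[[0.12,-0.28,0],[0,0,-0.4]],[[0.135,-0.315,0],[0,0,-0.45]],[[0.15,-0.35,0],[0,0,-0.5]],[[0.165,-0.385,0],[0,0,-0.55]],[[0.18,-0.42,0],[0,0,-0.57]]]' 1; python3 -c "
from rig import robot
s=robot.observe();print(s['joint_pos'],s['eef_pos'],s['tool_rot'],s['force'],s['wrist_torque'])"
```

```text
time: 2.1
eef_pos: [560.6, -322.5, 332.3]
tool_rot: [0.504, -0.497, 0.496, -0.504]
force: [0.8, 0.2, 1.2]
grip_width: 1.003
[-6.40501226e-01  5.41971491e-01  8.34532963e-01  1.09075225e-04
  1.76595115e+00 -6.54698281e-01] [ 560.62699559 -322.51529714  332.34229454] [ 0.50354626 -0.49674021  0.4961254  -0.5035374 ] [0.76442361 0.20966634 1.2103092 ] [-0.07960581  0.03178903  0.01168839]
```

```bash
python3 -m inch '[[[0,-0.02,0],[0.08,0,0]],[[0,-0.04,0],[0.16,0,0]],[[0,-0.06,0],[0.24,0,0]],[[0,-0.06,0],[0.24,0,0]]]' 1; cat >> h.py <<'E'
def show(img="wrist",tag="w",crop=None,k=1):
    im=optics.grab_frame(img)[:,:,::-1]; cv2.imwrite(f"pics/{tag}.png",im)
E
python3 - <<'E'
from h import *
s=robot.observe();print(s['joint_pos'],s['eef_pos'],s['tool_rot'])
def ori(q): return Rn.from_euler('z',q[0])*Rn.from_euler('y',q[1]+q[2])*Rn.from_euler('z',q[3])*Rn.from_euler('y',q[4])*Rn.from_euler('z',q[5])
C=np.array([[0,-1,0],[0,0,1],[-1,0,0]]).T
C=np.array([[0,0,-1],[-1,0,0],[0,1,0]]) # columns: tool x=-yf, tool y=zf, tool z=-xf
M=ori(s['joint_pos']).as_matrix()@C
print(M.round(3)); print(Rn.from_quat(s['tool_rot']).as_matrix().round(3))
show(tag="w1")
E
```

```text
time: 2.43
eef_pos: [558.9, -388.0, 324.3]
tool_rot: [-0.437, 0.558, -0.43, 0.559]
force: [0.4, -0.3, -2.8]
grip_width: 1.002
[-0.80663702  0.78603143  0.43966939  0.19373458  2.0939421  -0.73303503] [ 558.94943916 -387.98209653  324.31400702] [-0.43712306  0.55753975 -0.43047901  0.5592501 ]
[[ 0.008 -0.006  1.   ]
 [-0.969  0.247  0.009]
 [-0.247 -0.969 -0.004]]
[[ 0.008 -0.006  1.   ]
 [-0.969  0.247  0.009]
 [-0.247 -0.969 -0.004]]
```

View pics/w1.png

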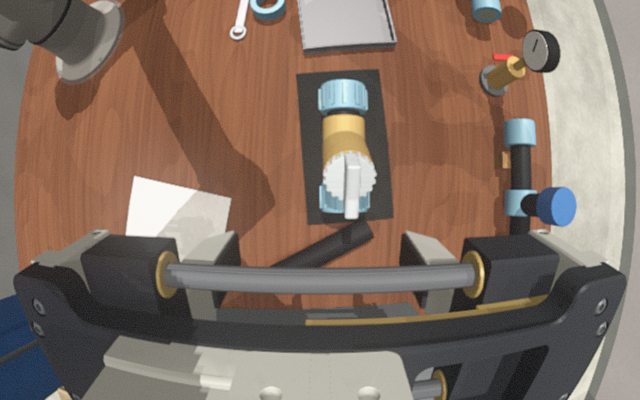

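```bash
cat >> h.py <<'E'
def ori(q): return Rn.from_euler('z',q[0])*Rn.from_euler('y',q[1]+q[2])*Rn.from_euler('z',q[3])*Rn.from_euler('y',q[4])*Rn.from_euler('z',q[5])
Cm=np.array([[0,0,-1],[-1,0,0],[0,1,0]])
def fk(q,g):
    L2,L3,h,d,sh,lat=g
    Rz=Rn.from_euler('z',q[0]); R=ori(q).as_matrix()
    p=Rz.apply([L2*np.sin(q[1])+L3*np.sin(q[1]+q[2]),sh,h+L2*np.cos(q[1])+L3*np.cos(q[1]+q[2])])
    # lateral wrist offset along joint5 axis
    R5=(Rz*Rn.from_euler('y',q[1]+q[2])*Rn.from_euler('z',q[3])).as_matrix()
    return p+R5[:,1]*lat+R[:,2]*d, R@Cm
E
python3 - <<'E'
from h import *
s=robot.observe()
D=[([.980983587,.342720142,1.52498995,0,1.27536902,-.145993545],[225.18225077,473.76949673,192.25577094]),
([5.46411261e-02,1.00127963e-02,1.55273325,1.5e-4,1.57726843,-.529985894],[380.83487675,97.39746032,333.7514292]),
([-.640501226,.541971491,.834532963,1e-4,1.76595115,-.654698281],[560.62699559,-322.51529714,332.34229454]),
(s['joint_pos'],s['eef_pos'])]
f=lambda g:np.concatenate([fk(q,g)[0]-p for q,p in D])
r=least_squares(f,[400,400,180,250,40,36]);print(r.x.round(1),r.fun.round(1),np.linalg.svd(r.jac)[1])
np.save("g.npy",r.x)
E
```

```text
[521.3 375.8 131.4 319.5  51.6  26.3] [ 7.1 13.3  0.8 -4.2  1.2  2.5 -3.1  4.1 -1.2 -6.3  0.2 -2.1] [3.41000033 2.82580712 2.02732005 0.49953424 0.13874866 0.08888013]
```

```bash
cat >> h.py <<'E'
def fk(q,g):
    L2,L3,h,d,sh,lat,a0,e,w=g
    Rz=Rn.from_euler('z',q[0]); R=ori(q).as_matrix()
    t=q[1]+q[2]
    p=Rz.apply([a0+L2*np.sin(q[1])+L3*np.sin(t)+e*np.cos(t),sh,h+L2*np.cos(q[1])+L3*np.cos(t)-e*np.sin(t)])
    R5=(Rz*Rn.from_euler('y',t)*Rn.from_euler('z',q[3])).as_matrix()
    R6=(Rz*Rn.from_euler('y',t)*Rn.from_euler('z',q[3])*Rn.from_euler('y',q[4])).as_matrix()
    return p+R5[:,1]*lat+R6[:,0]*w+R[:,2]*d, R@Cm
E
python3 - <<'E'
from h import *
s=robot.observe()
D=[([.980983587,.342720142,1.52498995,0,1.27536902,-.145993545],[225.18225077,473.76949673,192.25577094]),
([5.46411261e-02,1.00127963e-02,1.55273325,1.5e-4,1.57726843,-.529985894],[380.83487675,97.39746032,333.7514292]),
([-.640501226,.541971491,.834532963,1e-4,1.76595115,-.654698281],[560.62699559,-322.51529714,332.34229454]),
(s['joint_pos'],s['eef_pos'])]
for mask in ([],[6],[7],[8],[6,7],[7,8],[6,8],[6,7,8]):
    idx=list(range(6))+mask
    def full(v): g=np.zeros(9); g[idx]=v; return g
    f=lambda v:np.concatenate([np.concatenate([fk(q,full(v))[0]-p for q,p in D]),(v-np.array([420,400,180,250,40,36,0,0,0])[idx])*1e-4])
    r=least_squares(f,np.array([420,400,180,250,40,36,0,0,0.])[idx]);print(mask,r.x.round(1),np.abs(r.fun[:12]).max().round(2))
E
```

```text
[] [521.3 375.8 131.4 319.5  51.6  26.3] 13.34
[6] [524.6 387.3 132.3 323.2  69.2   8.5 -13. ] 12.52
[7] [506.2 379.6 222.9 351.9  76.4  -0.   46.5] 0.01
[8] [524.7 387.5 138.4 329.3  82.5  -4.9  13.2] 12.5
[6, 7] [506.2 379.6 222.9 351.9  76.4  -0.   -0.   46.5] 0.01
[7, 8] [506.2 379.6 222.9 351.9  76.4  -0.   46.5   0. ] 0.01
[6, 8] [  536.2   396.2  1999.5  2201.9  4100.6 -4023.7  4022.9  4048. ] 10.05
[6, 7, 8] [ 5.062e+02  3.796e+02  2.230e+02  3.520e+02  7.650e+01 -1.000e-01
  1.000e-01  4.650e+01  1.000e-01] 0.01
```

```bash
cat >> h.py <<'E'
G=np.array([506.2,379.6,222.9,351.9,76.4,0,0,46.5,0])
LO=np.array([-2.53,-.77,.04,-1,.28,-3.11]);HI=np.array([2.53,2.02,2.7,4.14,2.66,3.11])
def ik(p,M,q0):
    f=lambda q:np.concatenate([(fk(q,G)[0]-p)/1000,(Rn.from_matrix(M)*Rn.from_matrix(fk(q,G)[1]).inv()).as_rotvec()])
    r=least_squares(f,np.clip(q0,LO+1e-3,HI-1e-3),bounds=(LO,HI)); return r.x,np.abs(r.fun).max()
def capaxes(yaw):
    T,cap,R=strainer(0,0,yaw); o=cap([0,0,0])[0]; return np.array([cap(v)[0]-o for v in np.eye(3)]).T
def toolM(cx,sgn=1):  # cap axes 3x3 -> tool: y=-capz, z=jaw=-sgn*capy
    z=-sgn*cx[:,1]; y=-cx[:,2]; return np.c_[np.cross(y,z),y,z]
E
python3 - <<'E'
from h import *
a=lambda x,y:(np.array([x,y])/4+[350,150]); b=lambda x,y:(np.array([x,y])/4+[180,90])
def f(p):
    T,cap,R=strainer(*p); r=[]
    for n,X,o in [("scene",T([100,0,50]),b(373,371)),("top",T([100,0,50]),a(168,199)),("top",cap([0,0,12]),a(475,156)),("scene",cap([0,0,6]),b(181,140)),
      ("top",cap([-35,8,52]),a(581,133)),("top",cap([-35,-8,52]),a(583,158)),("scene",cap([-35,-8,52]),b(107,70)),("scene",cap([-35,8,52]),b(121,61)),("scene",cap([35,-8,52]),b(166,76)),("scene",cap([35,8,52]),b(181,66))]:
        r.append(proj(n,X)[0]+.4-o)
    return np.concatenate(r)
r=least_squares(f,[592,-295,1.58],loss='soft_l1');print(r.x,f(r.x).round(1).reshape(-1,2).tolist())
np.save("strainer.npy",r.x)
T,cap,R=strainer(*r.x); cx=capaxes(r.x[2]); wing=cap([0,0,34])[0]; print("wing",wing,cx.round(3))
# wrist-view check: project wing corners
s=robot.observe(); A=Rn.from_quat(s['tool_rot']).as_matrix(); w=optics.camera_params("wrist"); TC=w["tool_from_camera"]
def wp(X):
    c=np.linalg.inv(TC)@np.append(A.T@(X-s['eef_pos']),1); th=np.arctan2(np.hypot(c[0],c[1]),c[2]); u=c[:2]/np.hypot(*c[:2])*th*w["intrinsics"][0,0]; return u+w["intrinsics"][:2,2]
im=cv2.imread("pics/w1.png")
K=5;o=np.array([295,70]);cr=cv2.resize(im[70:190+40,295:400],None,fx=K,fy=K,interpolation=cv2.INTER_CUBIC)
im0=cr.copy()
for L in wire(*r.x): cv2.polylines(cr,[((np.array([wp(x) for x in L])+.5-o)*K).astype(int)],False,(0,0,255),1)
cv2.imwrite("pics/w1c.png",cv2.resize(np.hstack([im0,cr]),None,fx=.72,fy=.72)) 
for sg in(1,-1):
  for dr in(1,-1):
    q=s['joint_pos'].copy()
    if sg<0: q[5]+=np.pi
    out=[]
    for t in np.linspace(0,2.2,12):
        M=toolM(cx@Rn.from_euler('z',dr*t).as_matrix(),sg); q,e=ik(wing+cx[:,2]*(-19+3.5*t),M,q); out.append((round(t,1),e.round(4),q.round(2).tolist()))
    for x in (20,40,60): q,e=ik(wing+cx[:,2]*(-19+3.5*t+x),M,q); out.append((x,e.round(4),q.round(2).tolist()))
    print(sg,dr);[print(o) for o in out[::3]+out[-1:]]
E
```

```text
[ 592.76510387 -293.77913083    1.58117151] [[0.4, 0.1], [-1.3, -0.1], [0.7, 0.2], [0.1, -0.1], [1.2, 7.2], [-0.2, -6.5], [-0.6, 1.1], [1.3, -0.1], [-1.5, 0.6], [0.4, -0.6]]
wing [ 593.4394786  -358.77563242  161.44486373] [[-0.009 -1.     0.005]
 [ 0.866 -0.01  -0.5  ]
 [ 0.5    0.     0.866]]
1 1
(np.float64(0.0), np.float64(0.0), [-0.82, 0.96, 0.67, 0.36, 1.9, -0.78])
(np.float64(0.6), np.float64(0.0), [-0.82, 0.96, 0.66, 0.37, 1.91, -1.38])
(np.float64(1.2), np.float64(0.0), [-0.82, 0.96, 0.65, 0.37, 1.91, -1.97])
(np.float64(1.8), np.float64(0.0), [-0.82, 0.96, 0.64, 0.37, 1.92, -2.57])
(20, np.float64(0.0), [-0.83, 0.97, 0.56, 0.37, 1.98, -2.96])
(60, np.float64(0.0), [-0.85, 1.02, 0.38, 0.39, 2.12, -2.91])
1 -1
(np.float64(0.0), np.float64(0.0), [-0.82, 0.96, 0.67, 0.36, 1.9, -0.78])
(np.float64(0.6), np.float64(0.0), [-0.82, 0.96, 0.66, 0.37, 1.91, -0.18])
(np.float64(1.2), np.float64(0.0), [-0.82, 0.96, 0.65, 0.37, 1.91, 0.43])
(np.float64(1.8), np.float64(0.0), [-0.82, 0.96, 0.64, 0.37, 1.92, 1.03])
(20, np.float64(0.0), [-0.83, 0.97, 0.56, 0.37, 1.98, 1.44])
(60, np.float6
[... 202 characters left out ...]
.float64(1.2), np.float64(0.0), [-0.82, 0.96, 0.65, 0.37, 1.91, 1.17])
(np.float64(1.8), np.float64(0.0), [-0.82, 0.96, 0.64, 0.37, 1.92, 0.57])
(20, np.float64(0.0), [-0.83, 0.97, 0.56, 0.37, 1.98, 0.18])
(60, np.float64(0.0), [-0.85, 1.02, 0.38, 0.39, 2.12, 0.23])
-1 -1
(np.float64(0.0), np.float64(0.0), [-0.82, 0.96, 0.67, 0.36, 1.9, 2.36])
(np.float64(0.6), np.float64(0.0), [-0.82, 0.96, 0.66, 0.37, 1.91, 2.97])
(np.float64(1.2), np.float64(0.1713), [-1.05, 0.78, 1.23, 0.31, 1.59, 3.11])
(np.float64(1.8), np.float64(0.2701), [-1.05, 0.83, 2.12, 0.78, 0.65, 3.11])
(20, np.float64(0.3157), [-0.99, 0.88, 2.33, 1.22, 0.43, 3.11])
(60, np.float64(0.3423), [-1.01, 0.86, 2.34, 1.2, 0.43, 3.11])
```

View pics/w1c.png

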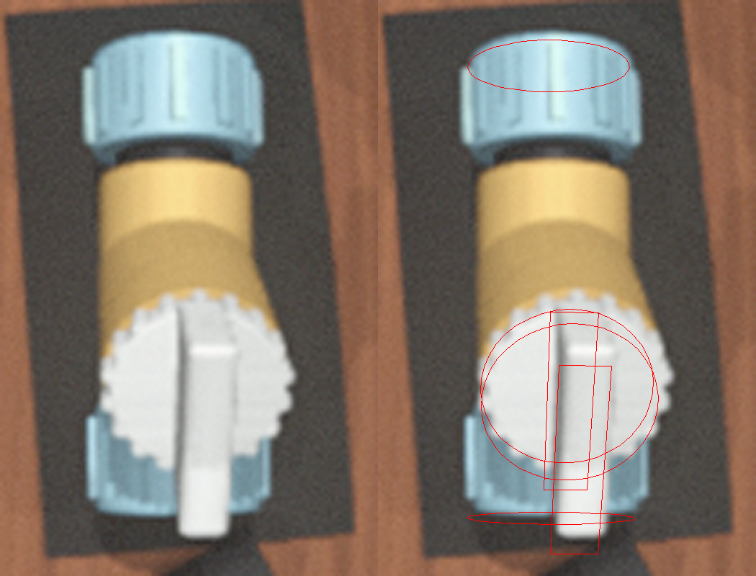

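```bash
cat >> h.py <<'E'
def togo(p,M):
    s=robot.observe(); A=Rn.from_quat(s['tool_rot']); print("shift m",((np.array(p)-s['eef_pos'])/1000).round(4),"turn",(Rn.from_matrix(M)*A.inv()).as_rotvec().round(4),"F",s['force'].round(1),"T",s['wrist_torque'].round(2),"grip",round(s['grip_width'],3),"q",s['joint_pos'].round(2),"t",s['time'])
E
python3 - <<'E'
from h import *
x=np.load("strainer.npy"); cx=capaxes(x[2]); togo(np.array([595,-356,161.5])+60*cx[:,2],toolM(cx))
E
```

```text
shift m [ 0.0358 -0.0004 -0.1123] turn [ 0.2767  0.0003 -0.0008] F [ 0.9 -0.1 -0.9] T [-0.19  0.07  0.07] grip 1.001 q [-0.8   0.78  0.45  0.19  2.09 -0.73] t 2.4833
```

```bash
python3 -m inch '[[[0.009,0,-0.028],[0.07,0,0]],[[0.018,0,-0.056],[0.14,0,0]],[[0.027,0,-0.084],[0.21,0,0]],[[0.036,0,-0.112],[0.277,0,0]],[[0.036,0,-0.112],[0.277,0,0]],[[0.036,0,-0.112],[0.277,0,0]],[[0.036,0,-0.112],[0.277,0,0]]]' 1
python3 - <<'E'
from h import *
x=np.load("strainer.npy"); cx=capaxes(x[2]); togo(np.array([595,-356,161.5])+60*cx[:,2],toolM(cx))
s=robot.observe(); np.savez("w2.npz",p=s['eef_pos'],r=s['tool_rot']); show(tag="w2")
im=cv2.imread("pics/w2.png"); cv2.imwrite("pics/w2c.png",cv2.resize(im[60:260,220:420],None,fx=3,fy=3,interpolation=cv2.INTER_CUBIC))
E
```

```text
time: 3.07
eef_pos: [596.8, -380.3, 224.1]
tool_rot: [-0.36, 0.604, -0.354, 0.617]
force: [0.1, 0.4, 1.2]
grip_width: 0.998
shift m [-0.0015 -0.0057 -0.0107] turn [ 0.0111  0.0114 -0.0057] F [0.1 0.4 1.2] T [-0.35  0.04 -0.01] grip 0.998 q [-0.84  1.01  0.33  0.4   2.15 -0.7 ] t 3.0667
```

View pics/w2c.png

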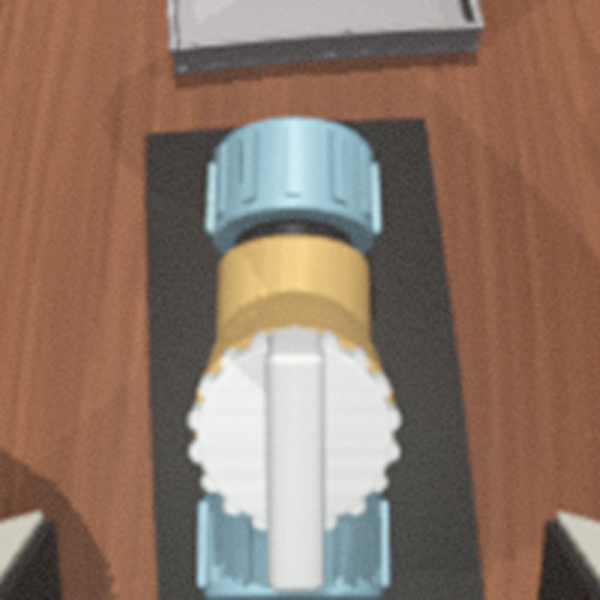

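```bash
cat >> h.py <<'E'
Wc=optics.camera_params("wrist")
def wp(X,p,r):
    X=np.atleast_2d(X); A=Rn.from_quat(r).as_matrix(); t=(X-p)@A; Ti=np.linalg.inv(Wc["tool_from_camera"]); c=t@Ti[:3,:3].T+Ti[:3,3]
    rr=np.hypot(c[:,0],c[:,1]); th=np.arctan2(rr,c[:,2]); return c[:,:2]*(th/rr)[:,None]*Wc["intrinsics"][0,0]+Wc["intrinsics"][:2,2]
E
python3 - <<'E'
from h import *
d=np.load("w2.npz"); p,r=d['p'],d['r']
px=np.array([(271,354),(323,354),(324,588),(271,590)])/3+[220,60]-.5
def f(v):
    T,cap,R=strainer(*v[:3]); o=wp(cap([[35,8,52],[35,-8,52],[-35,-8,52],[-35,8,52]]),p,r)
    o2=wp(cap([[35,8,52],[35,-8,52],[-35,-8,52],[-35,8,52]])[[1,0,3,2]],p,r)
    return np.minimum(np.abs(o-px),np.abs(o-px)).ravel()*np.sign(o-px).ravel()
for x0 in ([593,-294,1.58],):
    s=least_squares(f,x0); print(s.x,s.fun.round(2))
    T,cap,R=strainer(*s.x); print("wing",cap([0,0,34]))
    im=cv2.imread("pics/w2.png")[60:260,220:420]; im=cv2.resize(im,None,fx=3,fy=3,interpolation=cv2.INTER_CUBIC)
    for L in wire(*s.x): cv2.polylines(im,[((wp(L,p,r)+.5-[220,60])*3).astype(int)],False,(0,0,255),1)
    cv2.imwrite("pics/w2o.png",im); np.save("sw.npy",s.x)
cx=capaxes(s.x[2]); togo(cap([0,0,34])[0]+60*cx[:,2],toolM(cx))
E
```

```text
[ 593.69588709 -290.16088274    1.59595288] [-1.52 -0.79  1.46 -0.89  0.51  1.12 -0.43  0.59]
wing [[ 595.3308909  -355.14031613  161.44486373]]
shift m [-0.001  -0.0048 -0.0128] turn [0.0134 0.0139 0.0089] F [-0.2 -0.   1.5] T [-0.34  0.02  0.03] grip 0.998 q [-0.84  1.01  0.33  0.4   2.15 -0.7 ] t 3.1167
```

View pics/w2o.png

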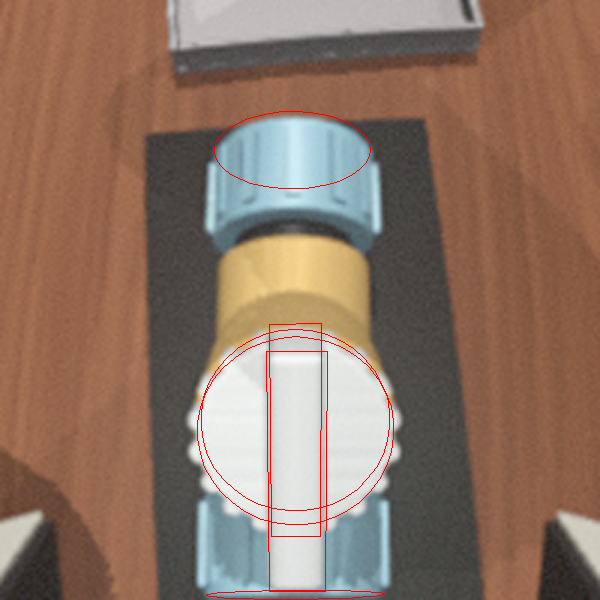

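```bash
python3 -m inch '[[[0,0,0],[0,0,0]],[[0,0,0],[0,0,0]],[[0,0,0],[0,0,0]]]' 
python3 - <<'E'
from h import *
cx=capaxes(1.592); w=np.array([594.7,-356.2,161.45]); togo(w+60*cx[:,2],toolM(cx)); togo(w-15*cx[:,2],toolM(cx)); print(cx[:,2])
E
```

```text
time: 3.37
eef_pos: [596.6, -380.6, 224.3]
tool_rot: [-0.359, 0.604, -0.354, 0.617]
force: [0.3, -0.1, -0.6]
grip_width: 1.001
shift m [-0.0013 -0.0056 -0.0109] turn [0.0107 0.0119 0.006 ] F [ 0.3 -0.1 -0.6] T [-0.34  0.03 -0.03] grip 1.001 q [-0.84  1.01  0.33  0.4   2.15 -0.7 ] t 3.3667
shift m [-0.0021  0.0319 -0.0758] turn [0.0107 0.0119 0.006 ] F [ 0.3 -0.1 -0.6] T [-0.34  0.03 -0.03] grip 1.001 q [-0.84  1.01  0.33  0.4   2.15 -0.7 ] t 3.3667
[ 0.01060104 -0.49988761  0.8660254 ]
```

```bash
python3 -m inch '[[[-0.001,-0.002,-0.015],[0.011,0.012,0.006]],[[-0.001,0.002,-0.027],[0.011,0.012,0.006]],[[-0.002,0.01,-0.04],[0.011,0.012,0.006]],[[-0.002,0.018,-0.053],[0.011,0.012,0.006]],[[-0.002,0.025,-0.065],[0.011,0.012,0.006]],[[-0.002,0.032,-0.076],[0.011,0.012,0.006]],[[-0.002,0.032,-0.076],[0.011,0.012,0.006]],[[-0.002,0.032,-0.076],[0.011,0.012,0.006]]]' 
python3 - <<'E'
from h import *
cx=capaxes(1.592); w=np.array([594.7,-356.2,161.45]); togo(w-15*cx[:,2],toolM(cx))
show(tag="w3");show("scene","s3"); im=cv2.imread("pics/s3.png")[40:240,120:320]; b=cv2.imread("pics/w3.png")[100:300,170:470]
cv2.imwrite("pics/c3.png",np.hstack([cv2.resize(im,(400,400)),cv2.resize(b,(400,400))]))
E
```

```text
time: 4.03
eef_pos: [594.0, -348.5, 144.1]
tool_rot: [-0.359, 0.611, -0.344, 0.616]
force: [-0.6, -0.8, 0.7]
grip_width: 0.999
shift m [ 0.0005 -0.0002  0.0043] turn [-0.006  -0.0052 -0.    ] F [-0.6 -0.8  0.7] T [-0.41  0.01 -0.01] grip 0.999 q [-0.82  0.97  0.65  0.36  1.92 -0.78] t 4.0333
```

View pics/c3.png

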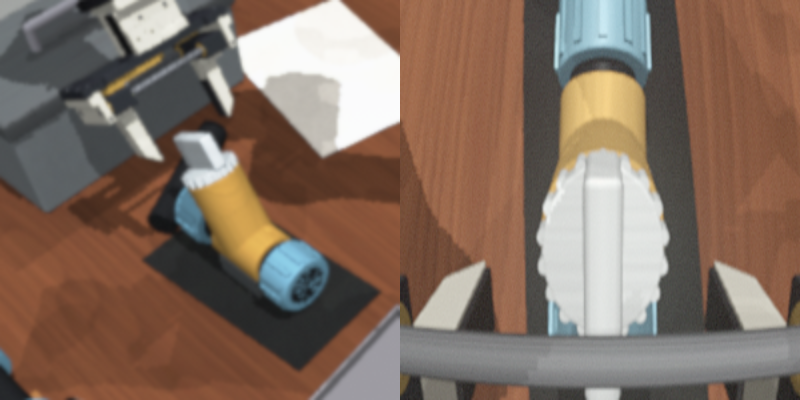

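```bash
python3 - <<'E'
from h import *
def tri(t,s): 
    f=lambda X:np.concatenate([proj("top",X)[0]-t,proj("scene",X)[0]-s]); r=least_squares(f,[600,-450,150]); return r.x.round(0),r.fun.round(1)
print(tri((537,147),(130,100)),tri((553,296),(240,52)))
E
```

```text
(array([ 696., -515.,  161.]), array([ 8.2, -9.1, 12.5,  4.5])) (array([ 373., -521.,  123.]), array([ 4.7, -4.4,  8. ,  2.3]))
```

```bash
python3 - <<'E'
import cv2
im=cv2.imread("pics/s3.png")[0:220,40:340]; cv2.imwrite("pics/s3b.png",cv2.resize(im,None,fx=2.6,fy=2.6,interpolation=cv2.INTER_CUBIC))
E
```

View pics/s3b.png

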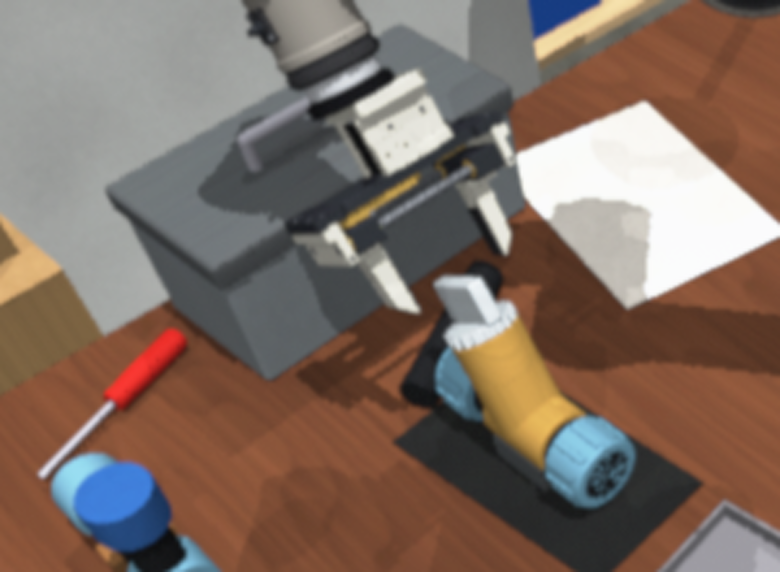

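```bash
python3 -m inch '[[[0.0005,-0.001,0.003],[-0.006,-0.005,0]],[[0.0005,-0.001,0.003],[-0.006,-0.005,0]],[[0.0005,-0.001,0.003],[-0.006,-0.005,0]],[[0.0005,-0.001,0.003],[-0.006,-0.005,0]],[[0.0005,-0.001,0.003],[-0.006,-0.005,0]],[[0.0005,-0.001,0.003],[-0.006,-0.005,0]],[[0.0005,-0.001,0.003],[-0.006,-0.005,0]],[[0.0005,-0.001,0.003],[-0.006,-0.005,0]],[[0.0005,-0.001,0.003],[-0.006,-0.005,0]],[[0.0005,-0.001,0.003],[-0.006,-0.005,0]]]' -1 8
python3 - <<'E'
from h import *
cx=capaxes(1.592); w=np.array([594.7,-356.2,161.45]); togo(w-15*cx[:,2],toolM(cx))
E
```

```text
time: 4.97
eef_pos: [594.9, -349.8, 147.9]
tool_rot: [-0.36, 0.608, -0.348, 0.616]
force: [1.0, -0.5, -0.6]
grip_width: 0.324
shift m [-0.0004  0.0011  0.0006] turn [0.0014 0.0015 0.0005] F [ 1.  -0.5 -0.6] T [-0.36  0.07  0.03] grip 0.324 q [-0.82  0.96  0.65  0.36  1.92 -0.78] t 4.9667
```

```bash
python3 -m inch '[[[0,0,0],[0,0,0]],[[0,0,0],[0,0,0]],[[0,0,0],[0,0,0]],[[0,0,0],[0,0,0]],[[0,0,0],[0,0,0]],[[0,0,0],[0,0,0]]]' 
python3 - <<'E'
from h import *
cx=capaxes(1.592); w=np.array([594.7,-356.2,161.45]); togo(w-15*cx[:,2],toolM(cx))
E
```

```text
time: 5.47
eef_pos: [594.9, -349.8, 147.9]
tool_rot: [-0.36, 0.608, -0.348, 0.616]
force: [0.2, 0.1, 1.0]
grip_width: 0.006
shift m [-0.0004  0.0011  0.0005] turn [0.0015 0.0016 0.0005] F [0.2 0.1 1. ] T [-0.4   0.09  0.03] grip 0.006 q [-0.82  0.96  0.65  0.36  1.92 -0.78] t 5.4667
```

The fingers closed on nothing (opening 0.006), so the position estimate is off. I'll look again.

```bash
python3 - <<'E'
from h import *
for n in("scene","top","wrist"): show(n,"m_"+n)
p=robot.observe()['eef_pos']; print([proj(n,p)[0] for n in("scene","top")])
a=cv2.imread("pics/m_scene.png")[60:220,160:320]; b=cv2.imread("pics/m_top.png")[110:270,400:560];
cv2.imwrite("pics/m1.png",np.hstack([cv2.resize(i,(400,400),interpolation=cv2.INTER_CUBIC) for i in(a,b)]))
E
```

```text
[array([222.18326301, 120.41154692]), array([470.83069598, 187.52243109])]
```

View pics/m1.png

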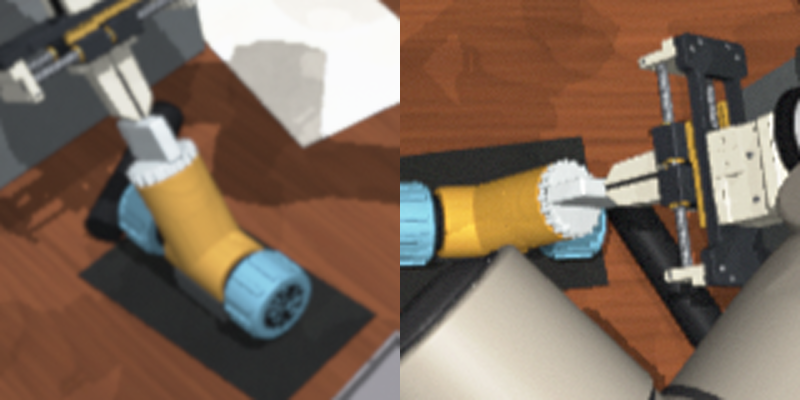

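View pics/m_wrist.png

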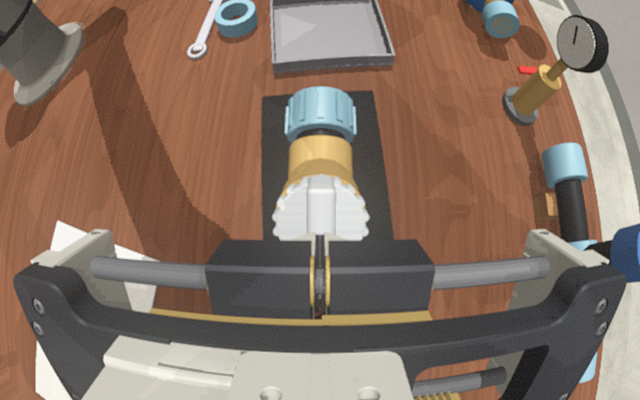

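```bash
python3 - <<'E'
from h import *
s=robot.observe(); p=s['eef_pos']; A=Rn.from_quat(s['tool_rot']).as_matrix()
v=np.load("sw.npy"); T,cap,R=strainer(594.2,-291.2,1.592)
for d in(0,20,40,60): X=p-A[:,1]*d; print(d,[proj(n,X)[0].round(0) for n in("scene","top")],wp(X,p,s['tool_rot']).round(0))
print(cap([0,0,34]))
for n,o in(("scene",(160,60)),("top",(400,110)),("wrist",(240,140))):
    im=cv2.imread(f"pics/m_{n}.png")[o[1]:o[1]+160,o[0]:o[0]+160]; im=cv2.resize(im,None,fx=3.6,fy=3.6,interpolation=cv2.INTER_CUBIC)
    pr=(lambda X:proj(n,X)) if n!="wrist" else (lambda X:wp(X,p,s['tool_rot']))
    for L in wire(594.2,-291.2,1.592): cv2.polylines(im,[((pr(L)+.5-o)*3.6).astype(int)],False,(0,0,255),1)
    L=np.array([p-A[:,1]*d for d in(0,20,40,60)])
    for q in ((pr(L)+.5-o)*3.6).astype(int): cv2.circle(im,tuple(int(i) for i in q),3,(0,255,0),-1)
    cv2.imwrite(f"pics/mm_{n}.png",im)
a=[cv2.imread(f"pics/mm_{n}.png") for n in("scene","top")]; cv2.imwrite("pics/mm.png",cv2.resize(np.hstack(a),(800,400)))
E
```

```text
0 [array([222., 120.]), array([471., 188.])] [[321. 230.]]
20 [array([218., 113.]), array([478., 186.])] [[321. 242.]]
40 [array([214., 105.]), array([486., 184.])] [[321. 257.]]
60 [array([209.,  97.]), array([494., 182.])] [[321. 275.]]
[[ 595.57813549 -356.18538869  161.44486373]]
```

View pics/mm.png

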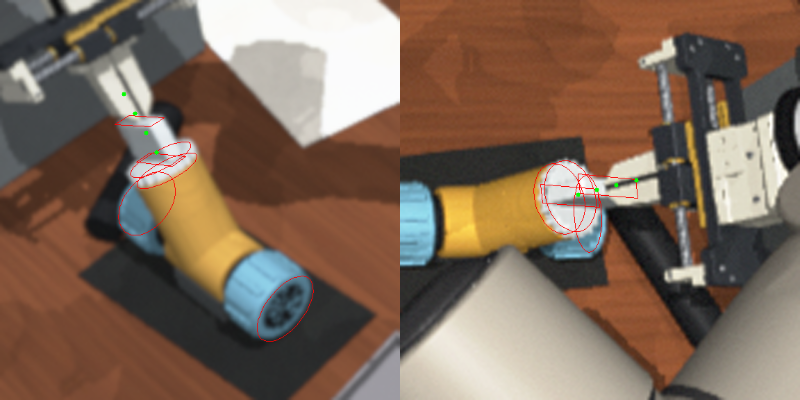

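View pics/mm_wrist.png

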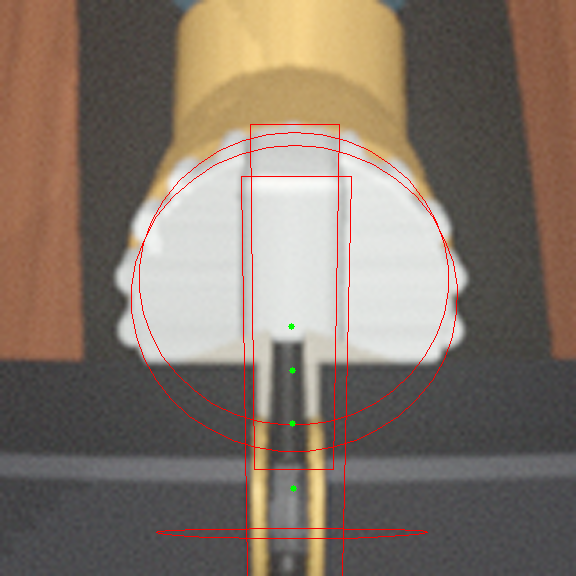

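```bash
python3 - <<'E'
import cv2,numpy as np
a=cv2.imread("pics/m_scene.png")[85:145,185:245]; b=cv2.imread("pics/m_top.png")[155:215,450:510];c=cv2.imread("pics/scene0.png")[85:145,185:245];d=cv2.imread("pics/top0.png")[155:215,450:510]
f=lambda i:cv2.resize(i,(300,300),interpolation=cv2.INTER_CUBIC)
cv2.imwrite("pics/m2.png",np.vstack([np.hstack([f(a),f(b)]),np.hstack([f(c),f(d)])]))
E
```

```text
(no output)
```

View pics/m2.png

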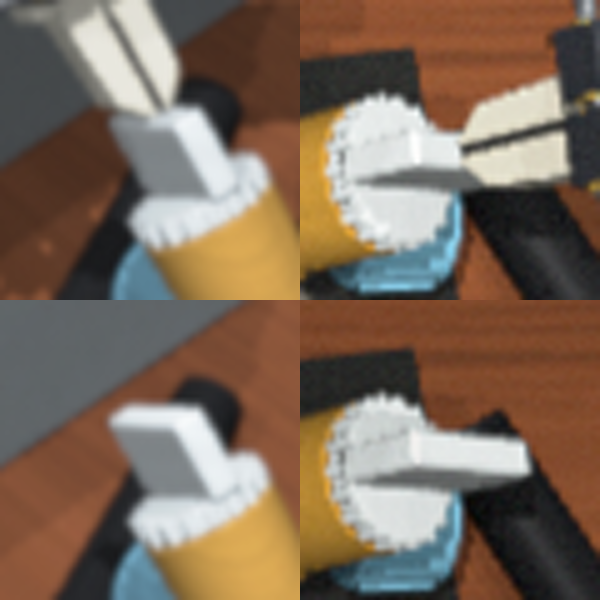

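```bash
python3 - <<'E'
from h import *
print(robot.grip_depth,[a for a in dir(robot) if a[0]!='_'])
s=robot.observe(); print(s['eef_pos'],s['time'],s['grip_width'])
E
```

```text
18.8 ['MotionError', 'grip_depth', 'observe', 'sign_off']
[ 594.92715164 -349.83303457  147.9387087 ] 5.6167 0.007261621071436266
```

```bash
python3 - <<'E'
from h import *
s=robot.observe(); p=s['eef_pos']; A=Rn.from_quat(s['tool_rot']).as_matrix()
f=lambda X:np.concatenate([proj("top",X)[0]-(482.5,185),proj("scene",X)[0]-(217.3,107)]); r=least_squares(f,p); print(r.x,r.fun.round(1),A.T@(r.x-p))
E
python3 -m inch '[[[0,0,0],[0,0,0]],[[0,0,0],[0,0,0]],[[0,0,0],[0,0,0]],[[0,0,0],[0,0,0]],[[0,0,0],[0,0,0]],[[0,0,0],[0,0,0]],[[0,0,0],[0,0,0]],[[0,0,0],[0,0,0]],[[0,0,0],[0,0,0]],[[0,0,0],[0,0,0]],[[0,0,0],[0,0,0]],[[0,0,0],[0,0,0]]]' 1 8
```

```text
[ 592.56131204 -362.36754234  179.91953393] [-0.3  0.3 -0.4 -0.1] [ -5.12761659 -33.94944512  -2.57429391]
time: 6.62
eef_pos: [594.9, -349.8, 147.9]
tool_rot: [-0.36, 0.608, -0.348, 0.616]
force: [-0.2, -1.2, 0.4]
grip_width: 0.828
```

```bash
python3 -m inch '[[[0,0,0],[0,0,0]],[[0,0,0],[0,0,0]],[[0,0.002,-0.004],[0,0,0]],[[0,0.005,-0.009],[0,0,0]],[[0,0.0075,-0.013],[0,0,0]],[[0,0.01,-0.017],[0,0,0]],[[0,0.01,-0.017],[0,0,0]]]'
python3 - <<'E'
from h import *
show(tag="w4");show("scene","s4"); show("top","t4"); 
f=lambda i:cv2.resize(i,(266,266),interpolation=cv2.INTER_CUBIC)
cv2.imwrite("pics/c4.png",np.hstack([f(cv2.imread("pics/s4.png")[80:160,170:250]),f(cv2.imread("pics/t4.png")[145:225,430:510]),f(cv2.imread("pics/w4.png")[150:290,250:390])]))
cx=capaxes(1.592); w=np.array([594.7,-356.2,161.45]); togo(w-49*cx[:,2],toolM(cx))
E
```

```text
time: 7.2
eef_pos: [594.6, -338.7, 129.7]
tool_rot: [-0.36, 0.609, -0.347, 0.616]
force: [0.3, 0.6, -0.3]
grip_width: 1.0
shift m [-0.0008  0.0081 -0.012 ] turn [0.0016 0.0016 0.0004] F [ 0.3 -0.8  0.9] T [-0.44  0.04 -0.02] grip 1.002 q [-0.81  0.95  0.71  0.36  1.86 -0.79] t 7.35
```

View pics/c4.png

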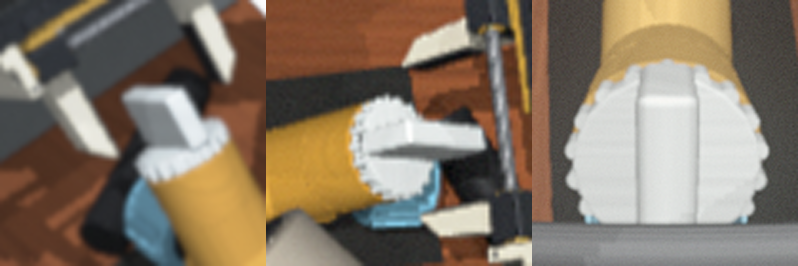

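```bash
python3 -m inch '[[[0,0.002,-0.003],[0,0,0]],[[0,0.0035,-0.006],[0,0,0]],[[0,0.005,-0.0085],[0,0,0]],[[0,0.0065,-0.011],[0,0,0]],[[0,0.0065,-0.011],[0,0,0]]]'
python3 - <<'E'
from h import *
show(tag="w5");show("scene","s5"); show("top","t5"); 
f=lambda i:cv2.resize(i,(266,266),interpolation=cv2.INTER_CUBIC)
cv2.imwrite("pics/c5.png",np.hstack([f(cv2.imread("pics/s5.png")[80:160,170:250]),f(cv2.imread("pics/t5.png")[145:225,430:510]),f(cv2.imread("pics/w5.png")[150:290,250:390])]))
cx=capaxes(1.592); w=np.array([594.7,-356.2,161.45]); togo(w-49*cx[:,2],toolM(cx))
E
```

```text
time: 7.77
eef_pos: [594.7, -332.7, 119.2]
tool_rot: [-0.36, 0.608, -0.347, 0.616]
force: [0.6, 0.5, -0.1]
grip_width: 1.001
shift m [-0.0008  0.0017 -0.001 ] turn [0.0016 0.0017 0.0005] F [ 0.1 -0.4 -0.8] T [-0.35  0.05 -0.05] grip 1.0 q [-0.8   0.95  0.75  0.36  1.83 -0.8 ] t 7.9167
```

View pics/c5.png

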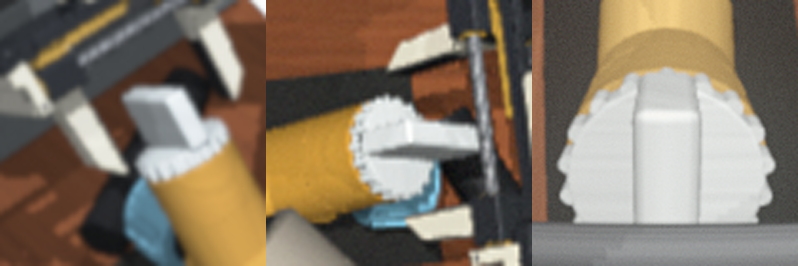

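```bash
python3 -m inch '[[[0,0,0],[0,0,0]],[[0,0,0],[0,0,0]],[[0,0,0],[0,0,0]],[[0,0,0],[0,0,0]],[[0,0,0],[0,0,0]],[[0,0,0],[0,0,0]],[[0,0,0],[0,0,0]],[[0,0,0],[0,0,0]],[[0,0,0],[0,0,0]],[[0,0,0],[0,0,0]],[[0,0,0],[0,0,0]],[[0,0,0],[0,0,0]]]' -1 8
python3 -m inch '[[[0,0,0],[0,0,0]],[[0,0,0],[0,0,0]],[[0,0,0],[0,0,0]]]' -1 8
python3 - <<'E'
from h import *
cx=capaxes(1.592); w=np.array([594.7,-356.2,161.45]); togo(w-49*cx[:,2],toolM(cx))
E
```

```text
time: 8.92
eef_pos: [594.9, -333.3, 119.9]
tool_rot: [-0.36, 0.608, -0.348, 0.616]
force: [1.4, 0.3, 1.5]
grip_width: 0.182
time: 9.17
eef_pos: [595.0, -333.4, 119.9]
tool_rot: [-0.36, 0.608, -0.348, 0.616]
force: [0.7, -0.7, -1.8]
grip_width: 0.179
shift m [-0.0008  0.0017 -0.0009] turn [0.0017 0.0017 0.0006] F [ 0.7 -0.7 -1.8] T [-0.47  0.   -0.04] grip 0.179 q [-0.8   0.95  0.75  0.36  1.83 -0.8 ] t 9.1667
```

```bash
cat >> h.py <<'E'
CZ=np.array([0.0106,-0.5,0.866])
def st(ref=None):
    s=robot.observe(); A=Rn.from_quat(s['tool_rot']).as_matrix(); cx=capaxes(1.592)
    ang=Rn.from_matrix(cx.T@A@toolM(np.eye(3)).T).as_rotvec()
    d=s['eef_pos']-np.array([594.7,-356.2,161.45])
    print("t",s['time'],"capang",ang.round(3),"pos in cap",(cx.T@d).round(1),"F cap",(cx.T@s['force']).round(1),"T cap",(cx.T@s['wrist_torque']).round(2),"grip",round(s['grip_width'],3),"q6",s['joint_pos'][5].round(2))
E
python3 -m inch '[[[0,0,0],[0,0,0]],[[0,0,0],[0,0,0]],[[0,0,0],[0,0,0]]]' -1 35
python3 -c "
from h import *
st()"
python3 -m inch '[[[0,0,0],[0,-0.015,0.026]],[[0,0,0],[0,-0.03,0.052]],[[0,0,0],[0,-0.045,0.078]],[[0,-0.0002,0.0004],[0,-0.06,0.104]],[[0,-0.0002,0.0004],[0,-0.075,0.13]],[[0,-0.0002,0.0004],[0,-0.075,0.13]]]'
python3 -c "
from h import *
st()"
```

```text
time: 9.42
eef_pos: [595.0, -333.4, 119.9]
tool_rot: [-0.36, 0.608, -0.348, 0.616]
force: [1.0, -1.2, -1.4]
grip_width: 0.169
t 9.4167 capang [-0.002  0.002  0.   ] pos in cap [ -1.1  -0.8 -47.4] F cap [-1.7 -1.  -0.6] T cap [-0.08  0.51 -0.04] grip 0.169 q6 -0.8
time: 9.92
eef_pos: [595.1, -333.6, 119.9]
tool_rot: [-0.385, 0.56, -0.321, 0.66]
force: [3.2, -0.4, -3.1]
grip_width: 0.178
t 9.9167 capang [-0.002  0.003  0.15 ] pos in cap [ -1.2  -0.9 -47.3] F cap [-2.  -3.2 -2.4] T cap [-0.47  0.61 -1.02] grip 0.178 q6 -0.95
```

```bash
python3 -m inch '[[[0,0,0],[0,0.03,-0.052]],[[0,0.0002,-0.0004],[0,0.06,-0.104]],[[0,0.0002,-0.0004],[0,0.09,-0.156]],[[0,0,0],[0,0.12,-0.208]],[[0,-0.0001,0.0002],[0,0.15,-0.26]],[[0,-0.0001,0.0002],[0,0.15,-0.26]]]'
python3 -c "
from h import *
st()"
```

```text
time: 10.42
eef_pos: [594.6, -333.5, 120.1]
tool_rot: [-0.332, 0.654, -0.374, 0.568]
force: [-0.3, -0.3, -2.8]
grip_width: 0.175
t 10.4167 capang [-0.001 -0.    -0.153] pos in cap [ -1.   -0.4 -47.1] F cap [-1.7  0.4 -2.3] T cap [0.09 0.61 0.  ] grip 0.175 q6 -0.65
```

```bash
python3 -m inch '[[[0,-0.0001,0.0002],[0,0.03,-0.052]],[[0,-0.0002,0.0004],[-0.001,0.06,-0.104]],[[0,-0.0003,0.0006],[-0.002,0.09,-0.156]],[[0,-0.0004,0.0007],[-0.003,0.12,-0.208]],[[0,-0.0005,0.0009],[-0.003,0.15,-0.26]],[[0,-0.0006,0.0011],[-0.004,0.18,-0.312]],[[0,-0.0007,0.0013],[-0.004,0.21,-0.364]],[[0,-0.0008,0.0015],[-0.005,0.24,-0.416]],[[0,-0.0009,0.0016],[-0.005,0.27,-0.468]],[[0,-0.001,0.0018],[-0.006,0.3,-0.52]],[[0,-0.001,0.0018],[-0.006,0.3,-0.52]]]'
python3 - <<'E'
from h import *
st(); show(tag="w6");show("scene","s6"); show("top","t6"); 
f=lambda i:cv2.resize(i,(266,266),interpolation=cv2.INTER_CUBIC)
cv2.imwrite("pics/c6.png",np.hstack([f(cv2.imread("pics/s6.png")[80:160,170:250]),f(cv2.imread("pics/t6.png")[145:225,430:510]),f(cv2.imread("pics/w6.png")[150:290,250:390])]))
E
```

```text
time: 11.33
eef_pos: [594.7, -334.5, 122.0]
tool_rot: [-0.207, 0.792, -0.455, 0.35]
force: [-0.4, 0.2, -2.9]
grip_width: 0.171
t 11.3333 capang [-0.001  0.    -0.751] pos in cap [ -1.   -0.5 -44.9] F cap [-1.3  0.4 -2.6] T cap [ 0.11  0.66 -0.04] grip 0.171 q6 -0.05
```

View pics/c6.png

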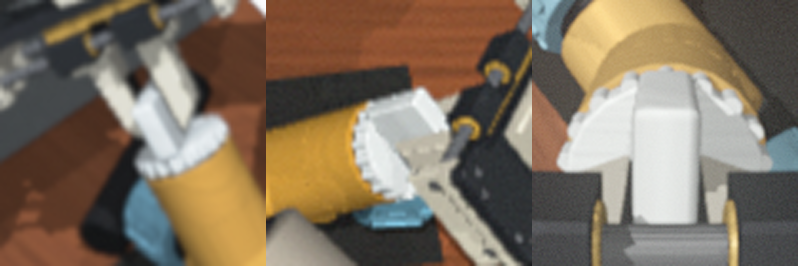

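```bash
python3 -m inch '[[[0,-0.0001,0.0002],[0,0.03,-0.052]],[[0,-0.0002,0.0004],[-0.001,0.06,-0.104]],[[0,-0.0003,0.0006],[-0.002,0.09,-0.156]],[[0,-0.0004,0.0007],[-0.003,0.12,-0.208]],[[0,-0.0005,0.0009],[-0.003,0.15,-0.26]],[[0,-0.0006,0.0011],[-0.004,0.18,-0.312]],[[0,-0.0007,0.0013],[-0.004,0.21,-0.364]],[[0,-0.0008,0.0015],[-0.005,0.24,-0.416]],[[0,-0.0009,0.0016],[-0.005,0.27,-0.468]],[[0,-0.001,0.0018],[-0.006,0.3,-0.52]],[[0,-0.0011,0.002],[-0.007,0.33,-0.572]],[[0,-0.0011,0.002],[-0.007,0.33,-0.572]]]'
python3 - <<'E'
from h import *
st()
E
python3 -m inch '[[[0,-0.0001,0.0002],[0,0.03,-0.052]],[[0,-0.0002,0.0004],[-0.001,0.06,-0.104]],[[0,-0.0003,0.0006],[-0.002,0.09,-0.156]],[[0,-0.0004,0.0007],[-0.003,0.12,-0.208]],[[0,-0.0005,0.0009],[-0.003,0.15,-0.26]],[[0,-0.0006,0.0011],[-0.004,0.18,-0.312]],[[0,-0.0007,0.0013],[-0.004,0.21,-0.364]],[[0,-0.0008,0.0015],[-0.005,0.24,-0.416]],[[0,-0.0009,0.0016],[-0.005,0.27,-0.468]],[[0,-0.001,0.0018],[-0.006,0.3,-0.52]],[[0,-0.0011,0.002],[-0.007,0.32,-0.554]],[[0,-0.0011,0.002],[-0.007,0.32,-0.554]]]'
python3 - <<'E'
from h import *
st()
E
```

```text
time: 12.48
eef_pos: [594.9, -335.7, 124.3]
tool_rot: [-0.049, 0.862, -0.498, 0.075]
force: [-0.6, 0.0, -3.0]
grip_width: 0.174
t 12.4833 capang [-2.000e-03  1.000e-03 -1.411e+00] pos in cap [ -0.9  -0.6 -42.4] F cap [-1.4  0.6 -2.6] T cap [ 0.22  0.61 -0.08] grip 0.174 q6 0.61
time: 13.48
eef_pos: [594.9, -336.9, 126.3]
tool_rot: [0.109, 0.842, -0.489, -0.2]
force: [0.5, 0.1, -1.6]
grip_width: 0.171
t 13.4833 capang [-1.000e-03  2.000e-03 -2.049e+00] pos in cap [ -0.8  -0.6 -40.1] F cap [-0.7 -0.5 -1.4] T cap [ 0.1   0.57 -0.05] grip 0.171 q6 1.25
```

```bash
python3 -m inch '[[[0,-0.0025,0.0043],[0,0,0]],[[0.0001,-0.005,0.0087],[0,0,0]],[[0.0001,-0.0075,0.013],[0,0,0]],[[0.0002,-0.01,0.0173],[0,0,0]],[[0.0002,-0.01,0.0173],[0,0,0]]]'
python3 - <<'E'
from h import *
st(); show("scene","s7"); im=cv2.imread("pics/s7.png")[40:200,130:290]; cv2.imwrite("pics/c7.png",cv2.resize(im,(560,560),interpolation=cv2.INTER_CUBIC))
E
```

```text
time: 13.9
eef_pos: [595.4, -347.9, 145.0]
tool_rot: [0.11, 0.842, -0.489, -0.2]
force: [0.5, -0.4, -2.5]
grip_width: 0.176
t 13.9 capang [-4.000e-03  1.000e-03 -2.049e+00] pos in cap [ -1.1  -0.9 -18.4] F cap [-1.6 -0.5 -1.9] T cap [ 0.12  0.55 -0.12] grip 0.176 q6 1.27
```

View pics/c7.png

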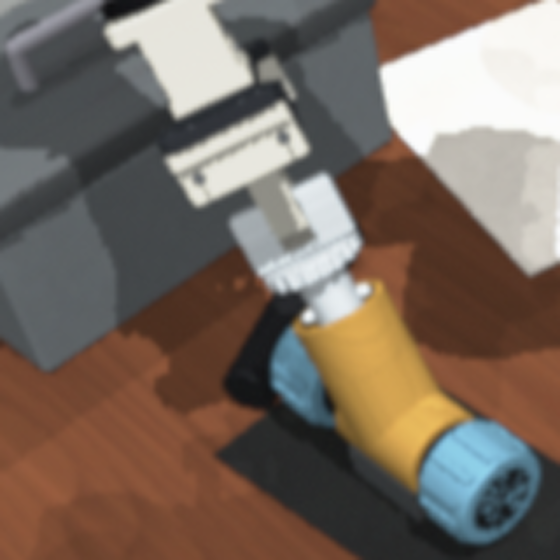

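```bash
python3 -m inch '[[[0.0001,-0.004,0.0069],[0,0,0]],[[0.0002,-0.008,0.0139],[0,0,0]],[[0.0003,-0.012,0.0208],[0,0,0]],[[0.0003,-0.016,0.0277],[0,0,0]],[[0.0004,-0.02,0.0346],[0,0,0]],[[0.0005,-0.024,0.0416],[0,0,0]],[[0.0005,-0.024,0.0416],[0,0,0]],[[0.0005,-0.024,0.0416],[0,0,0]]]'
python3 - <<'E'
from h import *
st(); show("scene","s8"); show("top","t8"); show(tag="w8"); f=lambda i:cv2.resize(i,(266,266),interpolation=cv2.INTER_CUBIC)
cv2.imwrite("pics/c8.png",np.hstack([f(cv2.imread("pics/s8.png")[40:200,130:290]),f(cv2.imread("pics/t8.png")[110:250,400:540]),f(cv2.imread("pics/w8.png")[120:360,200:440])]))
E
```

```text
time: 14.62
eef_pos: [595.7, -371.0, 185.0]
tool_rot: [0.11, 0.842, -0.489, -0.2]
force: [-0.8, 0.3, -2.7]
grip_width: 0.171
t 14.6167 capang [-2.00e-03  1.00e-03 -2.05e+00] pos in cap [-1.  -0.6 27.8] F cap [-1.1  0.8 -2.5] T cap [ 0.12  0.55 -0.07] grip 0.171 q6 1.31
```

View pics/c8.png

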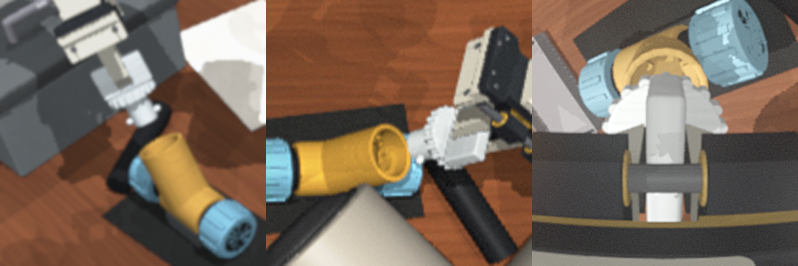

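```bash
python3 - <<'E'
from h import *
s=robot.observe(); A=Rn.from_quat(s['tool_rot']).as_matrix()
y=A[:,1]; ax=np.cross(y,[0,0,-1]); an=np.arcsin(np.linalg.norm(ax)); rv=ax/np.linalg.norm(ax)*an
M=Rn.from_rotvec(rv).as_matrix()@A; print("untilt rv",rv.round(4)); print(M.round(3))
q=s['joint_pos']
for p in ([596,-371,260],[596,-200,260],[596,-30,200],[596,-30,60],[596,-30,26.6]):
    q,e=ik(np.array(p),M,q); print(p,q.round(2),round(e,4))
print((np.array([596,-30,150])-s['eef_pos']).round(1))
E
```

```text
untilt rv [-0.5227 -0.0125 -0.    ]
[[-0.897  0.    -0.442]
 [ 0.442 -0.    -0.897]
 [-0.    -1.     0.   ]]
[596, -371, 260] [-0.67  0.67  0.79  0.    1.67  1.36] 0.0
[596, -200, 260] [-0.45  0.51  1.08  0.    1.55  1.58] 0.0
[596, -30, 200] [-0.18  0.47  1.3   0.    1.37  1.85] 0.0
[596, -30, 60] [-0.18  0.6   1.49 -0.    1.05  1.85] 0.0
[596, -30, 26.6] [-0.18  0.64  1.52  0.    0.98  1.85] 0.0
[  0.5 340.4 -34.6]
```

```bash
python3 -m inch '[[[0,0,0.02],[-0.087,-0.002,0]],[[0,0,0.04],[-0.174,-0.004,0]],[[0,0,0.06],[-0.261,-0.006,0]],[[0,0,0.075],[-0.348,-0.008,0]],[[0,0.02,0.075],[-0.435,-0.01,0]],[[0,0.05,0.075],[-0.523,-0.0125,0]],[[0,0.08,0.075],[-0.523,-0.0125,0]],[[0,0.11,0.075],[-0.523,-0.0125,0]],[[0,0.14,0.075],[-0.523,-0.0125,0]],[[0,0.17,0.075],[-0.523,-0.0125,0]],[[0,0.2,0.075],[-0.523,-0.0125,0]],[[0,0.23,0.075],[-0.523,-0.0125,0]]]'
python3 -m inch '[[[0,0.03,-0.01],[0,0,0]],[[0,0.06,-0.03],[0,0,0]],[[0,0.085,-0.055],[0,0,0]],[[0,0.105,-0.08],[0,0,0]],[[0,0.11,-0.105],[0,0,0]],[[0,0.11,-0.13],[0,0,0]],[[0,0.11,-0.15],[0,0,0]],[[0,0.11,-0.16],[0,0,0]],[[0,0.11,-0.16],[0,0,0]],[[0,0.11,-0.16],[0,0,0]]]'
python3 - <<'E'
from h import *
s=robot.observe(); A=Rn.from_quat(s['tool_rot']).as_matrix(); print(A[:,1],s['eef_pos'],s['force'],s['grip_width'],s['time'])
show("scene","s9"); show("top","t9"); f=lambda i:cv2.resize(i,(400,400),interpolation=cv2.INTER_CUBIC)
cv2.imwrite("pics/c9.png",np.hstack([f(cv2.imread("pics/s9.png")[130:290,240:400]),f(cv2.imread("pics/t9.png")[130:270,250:390])]))
E
```

```text
time: 15.77
eef_pos: [594.8, -138.7, 259.9]
tool_rot: [-0.16, -0.689, 0.689, 0.16]
force: [0.5, 0.5, -2.8]
grip_width: 0.171
time: 16.6
eef_pos: [595.6, -30.8, 100.5]
tool_rot: [-0.161, -0.688, 0.689, 0.16]
force: [0.1, -0.1, -1.4]
grip_width: 0.171
[ 5.76716448e-04 -1.04481982e-03 -9.99999288e-01] [595.57733635 -30.7772175  100.53848773] [ 0.07956291 -0.0913297  -1.44119542] 0.17133183237774913 16.6
```

View pics/c9.png

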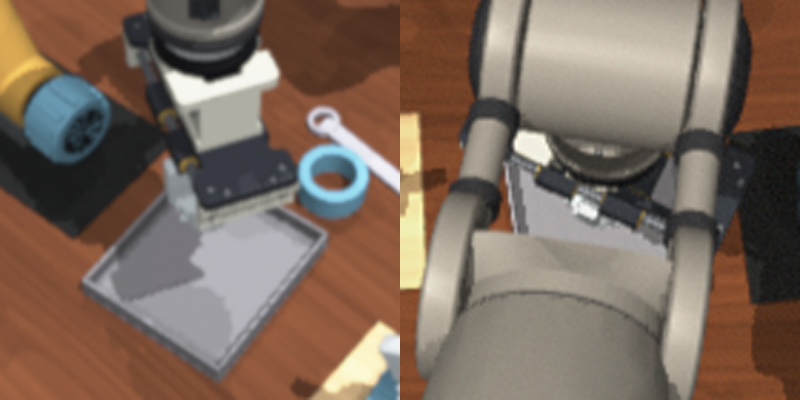

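```bash
python3 -m inch '[[[0,0,-0.015],[0,0,0]],[[0,0,-0.03],[0,0,0]],[[0,0,-0.045],[0,0,0]],[[0,0,-0.056],[0,0,0]],[[0,0,-0.062],[-0.001,-0.0006,0]],[[0,0,-0.065],[-0.001,-0.0006,0]],[[0,0,-0.065],[-0.001,-0.0006,0]],[[0,0,-0.065],[-0.001,-0.0006,0]]]'
python3 - <<'E'
from h import *
show("scene","s10"); show("wrist","w10"); f=lambda i:cv2.resize(i,(400,400),interpolation=cv2.INTER_CUBIC)
cv2.imwrite("pics/c10.png",np.hstack([f(cv2.imread("pics/s10.png")[170:290,260:380]),f(cv2.imread("pics/w10.png")[100:300,220:420])]))
s=robot.observe();print(s['eef_pos'],s['force'])
E
```

```text
time: 17.37
eef_pos: [596.2, -31.0, 36.0]
tool_rot: [-0.162, -0.688, 0.689, 0.159]
force: [-0.3, -0.1, -2.6]
grip_width: 0.176
[596.27507852 -30.9219596   36.17945067] [-0.35591066  0.62199019 -2.67538599]
```

View pics/c10.png

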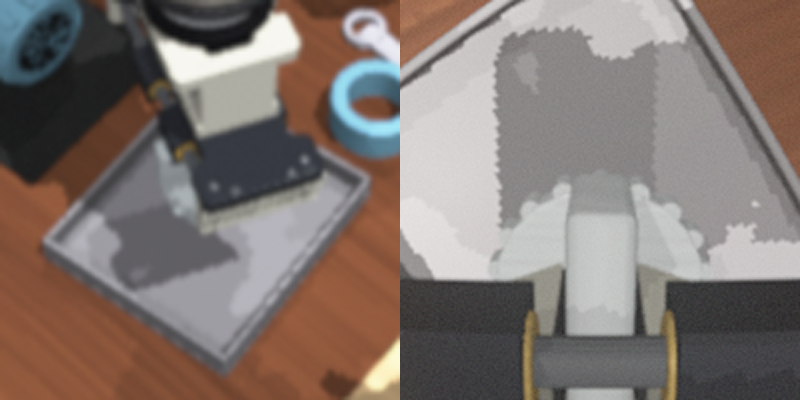

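```bash
python3 -m inch '[[[0,0,-0.0015],[0,0,0]],[[0,0,-0.003],[0,0,0]],[[0,0,-0.0045],[0,0,0]],[[0,0,-0.006],[0,0,0]],[[0,0,-0.0075],[0,0,0]],[[0,0,-0.0075],[0,0,0]]]'
python3 -m inch '[[[0,0,-0.001],[0,0,0]],[[0,0,-0.0015],[0,0,0]],[[0,0,-0.0015],[0,0,0]]]'
```

```text
time: 17.97
eef_pos: [595.3, -30.8, 27.3]
tool_rot: [-0.161, -0.688, 0.689, 0.16]
force: [-0.3, 0.1, -2.8]
grip_width: 0.174
time: 18.22
eef_pos: [595.6, -30.8, 26.1]
tool_rot: [-0.161, -0.688, 0.689, 0.16]
force: [0.4, 0.6, -3.1]
grip_width: 0.171
```

```bash
python3 -m inch '[[[0,0,-0.0007],[0,0,0]],[[0,0,-0.001],[0,0,0]],[[0,0,-0.001],[0,0,0]]]'
python3 -m inch '[[[0,0,-0.0007],[0,0,0]],[[0,0,-0.001],[0,0,0]],[[0,0,-0.001],[0,0,0]]]'
python3 -m inch '[[[0,0,-0.0007],[0,0,0]],[[0,0,-0.001],[0,0,0]],[[0,0,-0.001],[0,0,0]]]'
```

```text
time: 18.47
eef_pos: [595.8, -30.9, 25.5]
tool_rot: [-0.161, -0.688, 0.689, 0.16]
force: [-0.3, -0.4, -0.1]
grip_width: 0.17
time: 18.72
eef_pos: [596.0, -30.9, 25.5]
tool_rot: [-0.162, -0.688, 0.689, 0.159]
force: [-2.1, 0.4, 7.1]
grip_width: 0.175
time: 18.97
eef_pos: [596.1, -31.0, 25.4]
tool_rot: [-0.162, -0.688, 0.689, 0.159]
force: [-4.6, -0.8, 12.7]
grip_width: 0.176
```

Contact with the tray floor. I'll ease back about 1.5 mm, soften the grip and open.

```bash
python3 -m inch '[[[0,0,0.0008],[0,0,0]],[[0,0,0.0015],[0,0,0]],[[0,0,0.0015],[0,0,0]]]' -1 6
python3 -m inch '[[[0,0,0],[0,0,0]],[[0,0,0],[0,0,0]],[[0,0,0],[0,0,0]],[[0,0,0],[0,0,0]],[[0,0,0],[0,0,0]],[[0,0,0],[0,0,0]],[[0,0,0],[0,0,0]],[[0,0,0],[0,0,0]],[[0,0,0],[0,0,0]],[[0,0,0],[0,0,0]]]' 0 6
python3 - <<'E'
from h import *
show("wrist","w11"); cv2.imwrite("pics/c11.png",cv2.imread("pics/w11.png"))
E
```

```text
time: 19.22
eef_pos: [596.2, -31.0, 25.4]
tool_rot: [-0.162, -0.688, 0.689, 0.159]
force: [-0.4, -0.9, 5.1]
grip_width: 0.175
time: 20.05
eef_pos: [595.6, -30.8, 24.8]
tool_rot: [-0.161, -0.688, 0.689, 0.16]
force: [0.1, 0.1, -0.7]
grip_width: 0.503
```

View pics/c11.png

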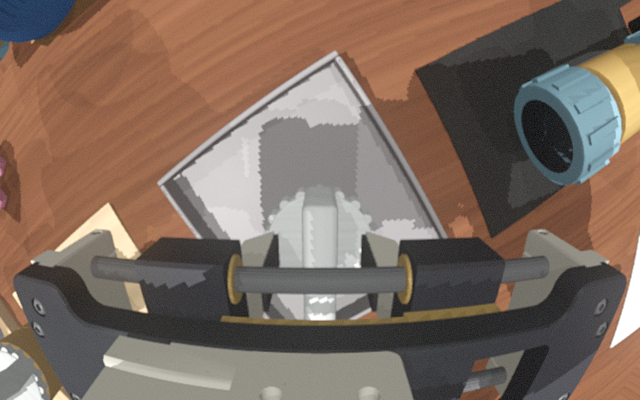

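Released with the cap standing, fingers clear on both sides. Now straight up.

```bash
python3 -m inch '[[[0,0,0.008],[0,0,0]],[[0,0,0.02],[0,0,0]],[[0,0,0.04],[0,0,0]],[[0,0,0.07],[0,0,0]],[[0,0,0.1],[0,0,0]],[[0,0,0.13],[0,0,0]],[[0,0,0.16],[0,0,0]],[[-0.02,0,0.19],[0,0,0]],[[-0.05,0,0.21],[0,0,0]],[[-0.08,0,0.22],[0,0,0]],[[-0.11,0,0.23],[0,0,0]],[[-0.14,0,0.23],[0,0,0]]]' 0
python3 -m inch '[[[-0.02,0.03,0.02],[0,0,0]],[[-0.04,0.06,0.04],[0,0,0]],[[-0.05,0.09,0.05],[0,0,0]],[[-0.05,0.12,0.05],[0,0,0]],[[-0.05,0.15,0.05],[0,0,0]],[[-0.05,0.18,0.05],[0,0,0]],[[-0.05,0.21,0.05],[0,0,0]],[[-0.05,0.24,0.05],[0,0,0]],[[-0.05,0.24,0.05],[0,0,0]]]' 0
python3 - <<'E'
from h import *
show("scene","s12"); show("top","t12"); f=lambda i:cv2.resize(i,(400,400),interpolation=cv2.INTER_CUBIC)
cv2.imwrite("pics/c12.png",np.hstack([f(cv2.imread("pics/s12.png")[170:290,250:370]),f(cv2.imread("pics/t12.png")[140:260,260:380])]))
E
```

```text
time: 21.1
eef_pos: [455.1, -30.9, 257.4]
tool_rot: [-0.163, -0.688, 0.689, 0.158]
force: [0.4, -0.2, 0.7]
grip_width: 0.499
time: 21.85
eef_pos: [404.9, 213.2, 305.2]
tool_rot: [0.16, 0.689, -0.689, -0.158]
force: [-0.2, -0.0, 0.2]
grip_width: 0.497
```

View pics/c12.png

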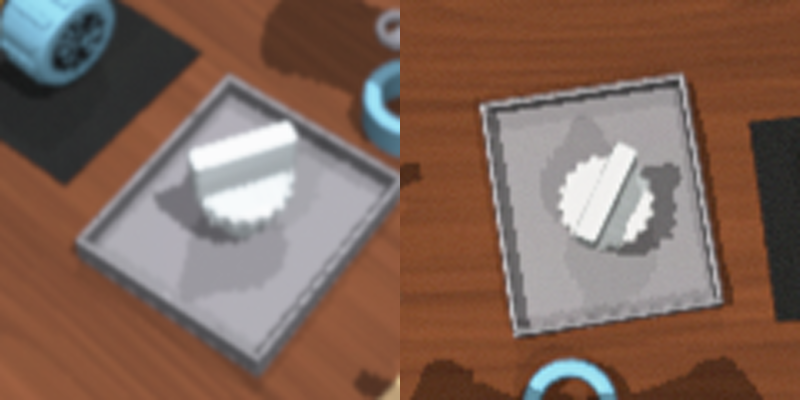

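View pics/t12.png

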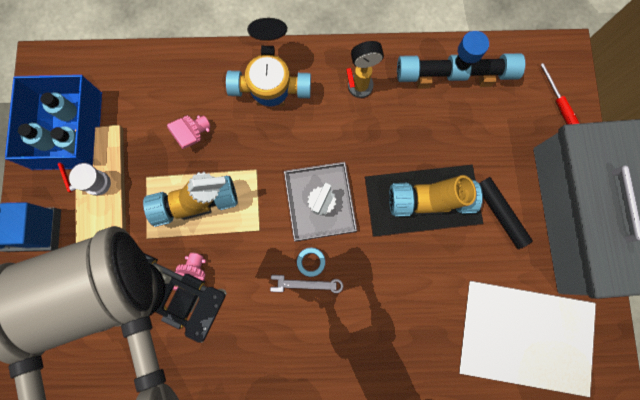

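View pics/s12.png

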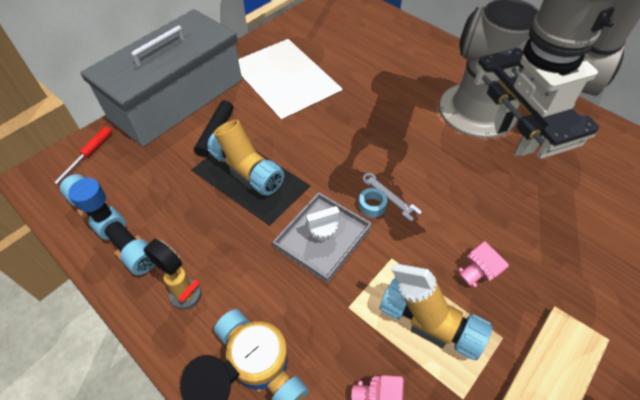

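The cap stands upright in the tray at about (322,199) in top. The mat strainer's mouth is open. The ring (312,262), the spanner (305,285) and the other cap have not moved.

```bash
python3 -c "
from rig import robot
print(robot.sign_off())"
```

```text
the job is handed in; nothing more can be done
None
```

The winged cap from the strainer on the black mat is out and standing upright on its stem near the middle of the grey tray. I handed the job in at about 22 s.

- **Thread direction:** turned anticlockwise (seen from above the cap), it met about 1 N m within 0.15 rad, so that was the tight stop. Clockwise it turned freely, so this thread is left-hand. I turned it 2.05 rad with the hand rising, then drew it about 68 mm out along the axis with almost no side force.
- **Placing:** the stem touched the tray floor where I expected, with a peak wrist force of about 13 N, and I released it there.
- **Last checks:** the top and scene pictures show the cap upright, the neck open, and the other cap, spanner and ring where they started. The gripper is well clear and reads no contact force.
- **What disagreed:**
  - **First grasp:** it closed on nothing. In the pictures the fingertips sat about 34 mm behind the reported TCP along the tool axis. I added that offset by eye and the second grasp held, with an opening of about 16 mm, matching the wing's thickness.
  - **Cap position:** the fixed cameras and the wrist camera differed by about 4 mm, so I used a value in between.

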